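# Assemble a layered plaque kit in the jig and scan it out

## Task

Stack the craft kit squarely in the blue-posted jig: the dark base block first, then every yellow spacer lying on the table, then the green plaque on top with its label up. Then take the scanner from its cradle and, from about 10 cm away, aim it at the label on the stacked plaque and hold it still for two seconds, then do the same with the label on the order card. Lay the scanner back in its cradle the way it was, leaving the stack and the other things on the table undisturbed.

Things in the scene. Friction and masses are not known exactly. Their poses are not given: they have to be found in the camera images.
- jig: fixed stacking jig: aluminium floor plate 130 x 104 x 10 mm with four blue L-shaped corner posts that bound a pocket 90 mm along jig x by 60 mm along jig y, open upwards. The posts are straight to 64 mm above the table and flare outwards by about 5 mm up to a top at 74 mm. Each post's legs reach 18 mm along x and 16 mm along y, so the middle 54 mm of both long sides is open for fingers. Position and yaw vary. Origin: centre of its underside, on the table.
- pocket (a point): centre of the pocket floor, 10 mm above the table, axes as the jig.
- base: dark wood base block, 84 mm along its x, 54 mm along its y (gripped across y), 18 mm thick; lies flat on the table at the start, as do the spacers and the plaque. Origin: centre of its underside; z up through its thickness.
- spacer1: plain yellow wooden spacer, 84 mm along its x, 54 mm along its y (gripped across y), 8 mm thick; the spacers are alike; two to four are present, the others absent (None). Origin: centre of its underside; z up through its thickness.
- spacer2: plain yellow wooden spacer, 84 mm along its x, 54 mm along its y (gripped across y), 8 mm thick; the spacers are alike; two to four are present, the others absent (None). Origin: centre of its underside; z up through its thickness.
- spacer3: plain yellow wooden spacer, 84 mm along its x, 54 mm along its y (gripped across y), 8 mm thick; the spacers are alike; two to four are present, the others absent (None). Origin: centre of its underside; z up through its thickness.
- spacer4: plain yellow wooden spacer, 84 mm along its x, 54 mm along its y (gripped across y), 8 mm thick; the spacers are alike; two to four are present, the others absent (None). Origin: centre of its underside; z up through its thickness.
- plaque: green plaque, the top part of the kit, 84 mm along its x, 54 mm along its y (gripped across y), 14 mm thick, with a white striped code label 46 x 36 mm in the middle of its upper face. Origin: centre of its underside; z up through its thickness.
- kit_label (a point): centre of the code label on the plaque, 14 mm above the plaque's underside; its z axis is the label's outward normal.
- scanner: loose handheld code scanner, about 180 g: black sole plate (x -70 to 50 mm, 48 mm wide, 10 mm thick), orange grip bar on it (x -63 to 47 mm, 30 mm wide, from 10 to 44 mm above the underside; grasp it across y near the origin, where it balances) and a white head 52 mm wide at the +x end, to x about 98 mm, whose red window looks forwards and 45 degrees down. Origin: underside, below the balance point; z up, x towards the head.
- beam (a point): centre of the scanner's red window, 88 mm ahead of and 11 mm above the scanner's origin; its x axis is the reading beam (forwards and 45 degrees down in the scanner's frame), its y axis the scanner's y. A label is read when its centre lies on the beam (within 18 mm sideways), 50 to 160 mm from the window (100 is best), on its printed side, with the beam no more than about 60 degrees off the label's normal, while the scanner is held still.
- cradle: fixed grey scanner cradle, 150 mm long (x -90 to 60 mm), 74 mm wide, 15 mm high, with 8 mm high lips at both sides (58 mm apart) and at the rear (-x). The scanner lies in it at the start with its origin over the cradle's and its x along the cradle's x. Origin: on the table, below the seat.
- cradle_seat (a point): point on the cradle's upper face, 15 mm above the table, where the scanner's origin belongs.
- card_stand: fixed sloping white board 110 x 120 mm on a wooden prop, at most 55 mm high, carrying the order card; it slopes up towards its +x. Origin: on the table below the middle of the board.
- card_label (a point): centre of the striped code label (56 x 44 mm) on the order card, 30 mm above the table; its z axis is the label's outward normal, tilted 20 degrees from vertical towards the stand's -x.
- wood_slice: bystander, leave alone: wood-slice coaster, 103 mm across, 14 mm high.
- paint_jar: bystander, leave alone: paint jar with yellow lid, 56 mm across, 65 mm high.
- glue_pot: bystander, leave alone: pot with red lid, 52 mm across, 75 mm high.
- cone_box: bystander, leave alone: open white box of pine cones, 100 x 90 x 60 mm.
Things that resemble listed ones, but are neither listed nor needed, are in the scene too. Leave any purple look-alike of the scanner alone. Leave any pink look-alike of the base alone.

How it is judged:
By the outcome, as a careful person would: the job done as asked, in the order asked, and still so for the second after the job is handed in, with the robot touching nothing.
Of spacer1, spacer2, spacer3, spacer4 only 2 to 4 are there at a start; the rules pass over those that are not, and their reading is None.
At some moment in a run one of base, spacer1, spacer2, spacer3, spacer4, plaque may be knocked a few centimetres aside while the robot is not near it.
Once in a run the grip may slacken for a moment while it holds something.
It also fails if it takes over 210 s, if anything falls off the work surface, if the arm or the gripper's body presses on something with over 40 N, if the wrist force passes 120 N, or if a joint passes its speed limit or range.

## Robot

A 6-joint arm with a two-finger parallel gripper is mounted at the origin on the work surface. World frame = base frame: x ahead of the robot, y to its left, z up, the work surface at z = 0. Lengths are in mm, angles in rad, forces in N, time in s.
With the tool pointing down it reaches from about 350 to 875 mm from the base axis. Payload 4.2 kg.
Tool frame: the origin (TCP) lies at the very end of the fingers, on their centre line; the grasp point (between the pads) lies arm.grip_depth behind it (arm.grip_depth is the distance from the TCP to the grasp point, in mm); z points along the fingers, y is the direction in which the jaws open and shut (so a half turn about z gives the same grasp; the last joint's range is limited). The gripper opens to 85 mm and grips with 20 to 120 N. Pads are 22 mm wide; open, the fingers measure 114 mm over their backs; the gripper's body (76 mm by 85 mm) begins 54 mm behind the grasp point. The pads swing forward as they close: fully open they stand 13 mm farther back than shut.
Start: joints at [-1.088, 0.385, 0.008, 0, -1.194, -0.259], TCP at [138.728, -609.388, 231.312] pointing down, gripper open.
Joint ranges: [-3.14, 3.14], [-1.21, 2.06], [-1.07, 1.41], [-3.16, 2.05], [-2.99, -0.16], [-3.1, 3.1]. Speed limits (rad/s): [2.79, 2.79, 3.14, 3.14, 3.14, 3.14].

## Interface

Orientations are given as a unit quaternion [x, y, z, w].
In Python, from bench import arm, optics, workorder gives the robot as it stands. The module is installed in compiled form; this text tells all that it offers.
- The arm moves only by the tool play_rows, never from a script. Its arguments are lists of equal length, an entry for each row: "travel": the shift along the tool's x, y, z in m, a list of three; "rotation": the turn, a rotation vector about the tool's x, y, z in rad, a list of three; "grip": the opening, from 0 (shut) to 1 (fully open). In form: {"travel": [[x, y, z], ...], "rotation": [[rx, ry, rz], ...], "grip": [grip, ...]}. A call has 1 to 12 rows; each row shifts and turns the commanded pose from where the row before left it, along the tool's axes as they then stand; what a row does not reach is not made up. A row lasts 1/12 s, in which the tool goes at most 41.7 mm and 7.16 degrees, less where a joint would pass 70% of its speed; a pose out of reach is approached as far as the arm can. A call is refused whole if a number of a shift passes 0.0417 or a number of a turn 0.125, either way. A call with a gripper value outside its range is refused whole. The fingers move at their own pace and stop on an object; the grip force is fixed at half the most. Time passes only in rows, so rows that do not move let the fingers close. It gives the time, the measured TCP pose, the force and the opening at its end, in the units of the state.
- arm.read_state(): the state, without advancing time (a new reading comes with each control period).
- optics.get_image(name): name is "scene" or "top" or "wrist"; returns a dict with "image" (384x512x3 uint8, blue, green, red), "depth" (384x512 float32, mm along the optical axis (not along the pixel's ray), 0 where there is no reading), "camera_matrix" (3x3 intrinsics, pixels), "k1" (the pictures are not rectified: a ray, as slopes to the right and down, at radius r is drawn at 1 + k1 r^2 times it, then the intrinsics apply), "R" (3x3) and "t" (3): a world point X has camera coordinates R X + t; the wrist camera has in their place "hand_eye" (4x4, takes a point from camera to tool coordinates, whose origin is the TCP and whose axes are the flange's). Camera axes: x right, y down, z forward; pixel columns grow to the right and rows downward; lengths in mm; the calibration is good to about 2 mm. A picture is of the moment at which its call begins: read the wrist's pose just before it.
- workorder.job_done(): hands the job in, once; it reports no verdict.
The state is a dict: "clock": time; "joints": joint angles; "joint_vel": joint speeds; "joint_efforts": joint torques, N m; "position": TCP position; "ee_rot": TCP orientation; "contact_force": force on the tool from outside, world axes, zero at the start; "wrist_torque": the same for the moment, N m; "gripper_width": finger opening in mm.
Only numpy, scipy, OpenCV 4.12 (cv2) and the standard library are available. Lean on these libraries where they do the work, as an engineer would, in place of code of your own. Each camera call takes 0.05 s, during which the arm holds its last target. There are 200 camera calls.

## Working session

There is one attempt and no reset: what is moved stays moved. The work goes in short steps, Python scripts to look and compute and a tool call to move; the robot and the scene stay as the last step left them, time stands still between calls to the robot, and variables do not carry over. Pictures are saved under pics/ and viewed, about 12 in all and at most 16, crops included, and the job is handed in when it is done.

Besides the shell and the picture viewer there is one more tool, called after ">>>" as name(argument=value, ...) on one line, values as JSON. play_rows: Moves the arm, as the interface text tells. Its arguments: {"type":"object","properties":{"travel":{"type":"array","items":{"type":"array","items":{"type":"number"}}},"rotation":{"type":"array","items":{"type":"array","items":{"type":"number"}}},"grip":{"type":"array","items":{"type":"number"}}},"required":["travel","rotation","grip"]}

```bash
mkdir -p pics; cat > h.py <<'E'
import numpy as np, cv2
from scipy.spatial.transform import Rotation as Ro
from bench import arm, optics, workorder
def cam(name):
    s=arm.read_state(); d=optics.get_image(name)
    if name=='wrist':
        H=np.array(d['hand_eye']);Rt=Ro.from_quat(s['ee_rot']).as_matrix()
        A=Rt@H[:3,:3]; c=Rt@H[:3,3]+np.array(s['position'])
    else:
        A=np.array(d['R']).T; c=-A@np.array(d['t']).ravel()
    d['A']=A;d['c']=c
    return d
def rays(d,uv):
    K=np.array(d['camera_matrix']);uv=np.atleast_2d(np.float64(uv))
    n=cv2.undistortPoints(uv[:,None],K,np.array([d['k1'],0,0,0.]))[:,0]
    return np.c_[n,np.ones(len(n))]
def cloud(d):
    h,w=d['depth'].shape
    u,v=np.meshgrid(np.arange(w),np.arange(h))
    r=rays(d,np.c_[u.ravel(),v.ravel()])
    return ((r*d['depth'].reshape(-1,1))@d['A'].T+d['c']).reshape(h,w,3)
def onplane(d,uv,z):
    r=rays(d,uv)@d['A'].T
    return d['c']+r*((z-d['c'][2])/r[:,2])[:,None]
def project(d,X):
    p=(np.atleast_2d(X)-d['c'])@d['A']; n=p[:,:2]/p[:,2:]
    n=n*(1+d['k1']*(n**2).sum(1,keepdims=True))
    K=np.array(d['camera_matrix']); return n*[K[0,0],K[1,1]]+[K[0,2],K[1,2]]
def grid(d,s):
    im=cv2.resize(d['image'],None,fx=s,fy=s)
    return im
E
cat > a.py <<'E'
from h import *
s=arm.read_state();print(s, getattr(arm,'grip_depth',None))
for n in ['scene','top']:
    d=cam(n);np.save(n+'.npy',d,allow_pickle=True)
    cv2.imwrite(f'pics/{n}0.png',cv2.resize(d['image'],(800,600)))
    print(n,d['c'],d['A'][:,2],d['k1'],d['camera_matrix'][0][0])
E
python3 a.py
```

```text
{'clock': 0.0, 'joints': array([-1.08841329e+00,  3.85587670e-01,  6.61332449e-03, -5.06373608e-04,
       -1.19401251e+00, -2.58586465e-01]), 'joint_vel': array([ 1.83989739e-03,  1.02172509e-03,  6.00658001e-04, -4.32921439e-04,
        1.78002393e-03, -8.01671187e-05]), 'joint_efforts': array([ 5.48974617e-05, -3.92291451e+01,  1.88400739e+01,  4.18587416e+00,
       -4.58436363e-03,  1.03357553e-05]), 'position': array([ 138.58680583, -608.83348929,  230.19682669]), 'ee_rot': array([-1.11572016e-01,  9.93755720e-01,  1.10615711e-03, -1.77201884e-04]), 'contact_force': array([0.07260086, 0.13537166, 0.89865983]), 'wrist_torque': array([-0.01627017,  0.00693504,  0.02693355]), 'gripper_width': 85.50194788295232} 18.700000000000003
scene [987.11879963 786.99118939 823.6409655 ] [-0.38832061 -0.70052184 -0.59872887] -0.06798159863419152 348.127889210162
top [ 239.00143785 -100.10786263 1346.39049558] [ 0.18250552 -0.00973954 -0.98315659] -0.024125397569119748 389.36430630096635
```

View pics/top0.png

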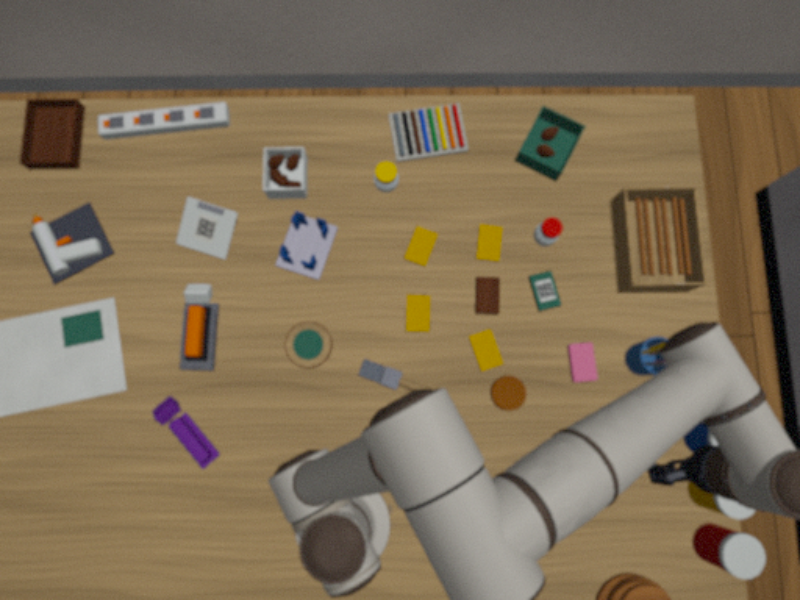

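View pics/scene0.png

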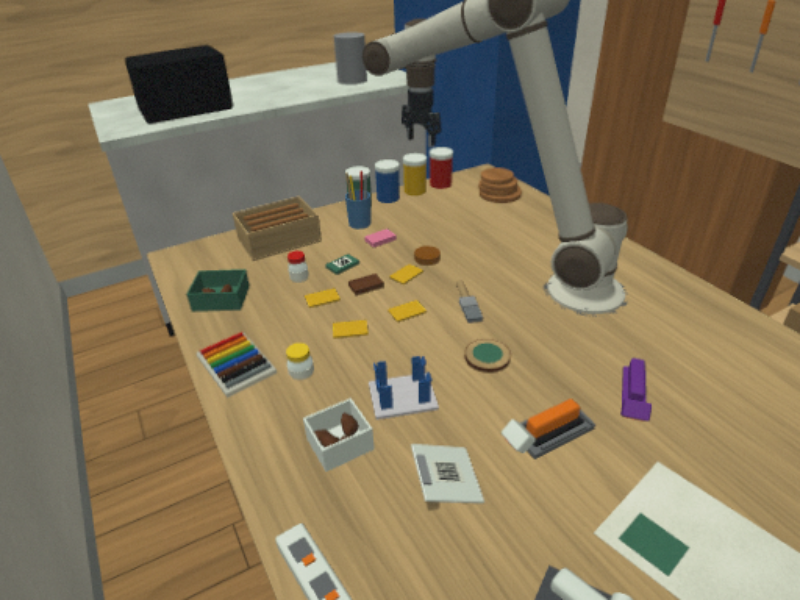

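```bash
cat > b.py <<'E'
from h import *
for n in ['top','scene']:
    d=np.load(n+'.npy',allow_pickle=True).item(); P=cloud(d); hsv=cv2.cvtColor(d['image'],cv2.COLOR_BGR2HSV)
    H,S,V=[hsv[...,i].astype(int) for i in range(3)]
    x,y,z=np.moveaxis(P,2,0); ok=(d['depth']>0)&(x>250)&(x<950)&(y>-500)&(y<600)&(z<130)&(z>-10)
    masks=dict(yellow=(H>20)&(H<32)&(S>190),dark=(H<12)&(V<110)&(S>80),green=(H>65)&(H<95)&(S>80),blue=(H>105)&(H<125)&(S>140),orange=(H>4)&(H<16)&(S>200)&(V>150),pink=(H>160)&(S>60)&(V>150))
    for k,m in masks.items():
        m=(m&ok).astype(np.uint8); c,l,st,ce=cv2.connectedComponentsWithStats(m)
        for i in range(1,c):
            if st[i,4]<25: continue
            q=P[l==i]; zz=np.median(q[:,2]); v,u=np.nonzero(l==i)
            w=onplane(d,np.c_[u,v],zz)[:,:2].astype(np.float32); r=cv2.minAreaRect(w)
            print(n,k,st[i,4],np.round(ce[i]*800/512),'med',np.round(np.median(q,0)),'rect',np.round(r[0]),np.round(r[1]),round(r[2]))
E
python3 b.py
```

```text
top yellow 45 [440. 127.] med [ 883. -229.   26.] rect [ 883. -229.] [99.  6.] 8
top yellow 143 [385. 171.] med [ 760. -100.   66.] rect [ 760. -100.] [47. 44.] 25
top yellow 321 [420. 245.] med [ 603. -177.    9.] rect [ 604. -177.] [52. 82.] 67
top yellow 323 [489. 242.] med [ 609. -333.    9.] rect [ 610. -333.] [52. 82.] 82
top yellow 339 [417. 313.] med [ 449. -167.    9.] rect [ 449. -167.] [49. 78.] 89
top yellow 358 [485. 349.] med [ 364. -315.    9.] rect [ 365. -315.] [82. 52.] 19
top dark 31 [549. 133.] med [ 861. -478.   36.] rect [ 862. -481.] [17. 37.] 27
top dark 28 [544. 151.] med [ 819. -467.   35.] rect [ 819. -465.] [29. 16.] 75
top dark 107 [279. 172.] med [760. 143.  55.] rect [764. 137.] [87. 42.] 28
top dark 32 [292. 161.] med [802. 113.  36.] rect [799. 113.] [18. 34.] 73
top dark 215 [487. 294.] med [ 486. -323.   19.] rect [ 485. -322.] [45. 78.] 88
top green 536 [540. 146.] med [ 837. -462.   10.] rect [ 850. -485.] [103. 148.] 61
top green 41 [432. 130.] med [ 879. -210.   26.] rect [ 879. -209.] [92.  8.] 7
top green 106 [543. 292.] med [ 477. -446.   15.
[... 1672 characters left out ...]
352.] med [381.  73.  12.] rect [380.  73.] [59. 58.] 89
scene green 568 [647. 538.] med [426. 570.   0.] rect [426. 572.] [67. 68.] 11
scene blue 87 [235. 361.] med [ 883. -187.   21.] rect [ 879. -188.] [103.  17.] 8
scene blue 173 [420. 378.] med [568.  84.  47.] rect [569.  95.] [129.  32.] 59
scene blue 154 [382. 386.] med [650.  98.  51.] rect [646.  74.] [128.  24.] 71
scene orange 60 [223. 346.] med [ 891. -250.   22.] rect [ 889. -250.] [99. 12.] 9
scene orange 241 [552. 414.] med [418. 318.  58.] rect [416. 318.] [ 24. 112.] 89
scene orange 28 [308. 559.] med [917. 339.  40.] rect [917. 339.] [11. 13.] 90
scene orange 29 [331. 595.] med [910. 408.  39.] rect [910. 408.] [14. 10.] 3
```

```bash
cat >> h.py <<'E'
def go(x,y,z,psi,s=None):
    """from current pose to tool-down pose, psi deg=world angle of tool x (mod 180 nearest). rotate first, then travel."""
    s=s or arm.read_state(); R=Ro.from_quat(s['ee_rot']); p=np.array(s['position'])
    best=None
    for k in (0,180):
        a=np.deg2rad(psi+k); T=Ro.from_matrix(np.array([[np.cos(a),np.sin(a),0],[np.sin(a),-np.cos(a),0],[0,0,-1]]))
        rv=(R.inv()*T).as_rotvec()
        if best is None or np.linalg.norm(rv)<np.linalg.norm(best[0]): best=(rv,T)
    rv,T=best; t=T.inv().apply(np.array([x,y,z])-p)
    n=max(1,int(np.ceil(np.linalg.norm(rv)/.124))); m=max(1,int(np.ceil(np.linalg.norm(t)/41)))
    print('p',np.round(p,1),'w',round(s['gripper_width'],1),'q',np.round(s['joints'],2),'F',np.round(s['contact_force'],1),'t',s['clock'])
    print(' rot',np.round(rv,4),'n',n,'each',np.round(rv/n,4),'| travel mm',np.round(t,1),'n',m,'each m',np.round(t/m/1000,4))
E
python3 - <<'E'
from h import *
d=cam('wrist');print(np.round(d['hand_eye'],3),d['camera_matrix'],d['k1'],d['c'])
s=arm.read_state();R=Ro.from_quat(s['ee_rot']).as_matrix();print(R.round(3))
go(560,-330,330,-180)
E
```

```text
[[-0.00000e+00 -9.58000e-01 -2.88000e-01  7.36630e+01]
 [ 1.00000e+00  0.00000e+00 -1.00000e-03  7.51000e-01]
 [ 1.00000e-03 -2.88000e-01  9.58000e-01 -1.43333e+02]
 [ 0.00000e+00  0.00000e+00  0.00000e+00  1.00000e+00]] [[309.17570815   0.         257.07121973]
 [  0.         309.17570815 190.48497541]
 [  0.           0.           1.        ]] -0.04350108684569799 [  66.69753    -624.78105557  373.68659126]
[[-0.975 -0.222 -0.   ]
 [-0.222  0.975  0.002]
 [ 0.     0.002 -1.   ]]
p [ 138.6 -609.   230.5] w 85.4 q [-1.09  0.39  0.01 -0.   -1.19 -0.26] F [ 0.4  0.1 -0.6] t 0.15
 rot [ 0.0017 -0.0003  0.2237] n 2 each [ 8.000e-04 -1.000e-04  1.118e-01] | travel mm [-421.4  279.   -99.5] n 13 each m [-0.0324  0.0215 -0.0077]
```

```bash
python3 -c "
from h import *
go(480,-300,280,180)"
```

```text
p [ 138.6 -609.   230.5] w 85.4 q [-1.09  0.39  0.01 -0.   -1.19 -0.26] F [ 0.4  0.1 -0.6] t 0.15
 rot [ 0.0017 -0.0003  0.2237] n 2 each [ 8.000e-04 -1.000e-04  1.118e-01] | travel mm [-341.4  309.   -49.5] n 12 each m [-0.0284  0.0257 -0.0041]
```

>>> play_rows(travel=[[0,0,-0.02],[0,0,-0.02],[-0.0284,0.0257,0],[-0.0284,0.0257,0],[-0.0284,0.0257,0],[-0.0284,0.0257,0],[-0.0284,0.0257,0],[-0.0284,0.0257,0],[-0.0284,0.0257,0],[-0.0284,0.0257,0],[-0.0284,0.0257,0],[-0.0284,0.0257,0]], rotation=[[0,0,0.112],[0,0,0.112],[0,0,0],[0,0,0],[0,0,0],[0,0,0],[0,0,0],[0,0,0],[0,0,0],[0,0,0],[0,0,0],[0,0,0]], grip=[1,1,1,1,1,1,1,1,1,1,1,1])

```text
clock: 1.15
position: [423.7, -350.8, 271.2]
ee_rot: [0.0, 1.0, 0.0, -0.0]
contact_force: [0.4, -1.0, 0.6]
gripper_width: 85.4
```

>>> play_rows(travel=[[-0.0284,0.0257,0],[-0.0284,0.0257,0],[0,0,0],[0,0,0]], rotation=[[0,0,0],[0,0,0],[0,0,0],[0,0,0]], grip=[1,1,1,1])

```text
clock: 1.48
position: [480.7, -299.5, 270.6]
ee_rot: [-0.002, 1.0, 0.0, -0.001]
contact_force: [-0.6, -0.1, 0.5]
gripper_width: 85.3
```

```bash
cat > parts.py <<'E'
from h import *
def parts(d,show=None):
    """part faces seen by a camera: colour blobs, filled hull, rect on plane of measured height"""
    P=cloud(d); hsv=cv2.cvtColor(d['image'],cv2.COLOR_BGR2HSV)
    H,S,V=[hsv[...,i].astype(int) for i in range(3)]
    masks=dict(yellow=(H>20)&(H<32)&(S>175)&(V>130),dark=((H<14)|(H>172))&(V<115)&(S>70),green=(H>65)&(H<95)&(S>70))
    out=[]
    for k,m in masks.items():
        m=(m&(d['depth']>0)&(P[...,2]<90)&(P[...,2]>-10)).astype(np.uint8); c,l,st,ce=cv2.connectedComponentsWithStats(m)
        for i in range(1,c):
            if st[i,4]<300: continue
            b=l==i; zz=np.percentile(P[b][:,2],60); b&=abs(P[...,2]-zz)<5
            v,u=np.nonzero(b)
            if len(u)<200: continue
            w=onplane(d,np.c_[u,v],zz)[:,:2].astype(np.float32); r=cv2.minAreaRect(w)
            bx=cv2.boxPoints(r); e0,e1=bx[1]-bx[0],bx[2]-bx[1]; e=e0 if np.hypot(*e0)>np.hypot(*e1) else e1
            yaw=np.rad2deg(np.arctan2(e[1],e[0]))%180
            out.append((k,np.round(r[0],1),np.round(sorted(r[1]),1),round(float(yaw),1),round(float(zz),1)))
            print(*out[-1],'px',ce[i].round())
    return out
E
cat > look.py <<'E'
import sys
from parts import *
d=cam('wrist');np.save('w_%s.npy'%sys.argv[1],d,allow_pickle=True)
cv2.imwrite('pics/w_%s.png'%sys.argv[1],d['image']);print(d['c']);parts(d)
s=arm.read_state();print(s['position'],s['gripper_width'],s['contact_force'],s['clock'])
E
python3 look.py 1
```

```text
[ 407.02023691 -299.16246768  414.05372001]
yellow [ 364.7 -316.3] [52.8 83. ] 18.1 8.9 px [243.  61.]
yellow [ 448.4 -169.1] [53.8 82.9] 177.4 8.7 px [357. 131.]
yellow [ 601.7 -178.5] [54.4 83.3] 158.3 9.0 px [340. 238.]
yellow [ 608.4 -333.7] [52.7 84.2] 172.1 9.1 px [233. 242.]
dark [ 485.  -323.3] [50.2 81.3] 176.7 19.0 px [239. 159.]
green [ 494.9 -451.7] [52.2 79.9] 13.1 15.0 px [143. 165.]
[ 479.77494417 -300.37418881  270.79037448] 85.14157139798827 [ 0.07260344 -0.66933206  0.01009156] 1.5333
```

```bash
python3 -c "
from h import *
go(485,-323.3,3,176.7)"
```

```text
p [ 479.8 -300.4  270.8] w 85.1 q [-0.27  0.26 -0.07 -0.   -1.24 -1.3 ] F [ 0.1 -0.7  0. ] t 1.5333
 rot [ 0.0004 -0.0012  0.059 ] n 1 each [ 0.0004 -0.0012  0.059 ] | travel mm [ -6.5 -22.6 267.8] n 7 each m [-0.0009 -0.0032  0.0383]
```

>>> play_rows(travel=[[-0.0065,-0.0226,0.02],[0,0,0.04],[0,0,0.04],[0,0,0.04],[0,0,0.04],[0,0,0.04],[0,0,0.03],[0,0,0.0178],[0,0,0],[0,0,0],[0,0,0],[0,0,0]], rotation=[[0,0,0.059],[0,0,0],[0,0,0],[0,0,0],[0,0,0],[0,0,0],[0,0,0],[0,0,0],[0,0,0],[0,0,0],[0,0,0],[0,0,0]], grip=[1,1,1,1,1,1,1,1,1,0.3,0.3,0.3])

```text
clock: 2.53
position: [487.3, -324.7, 6.0]
ee_rot: [0.03, 1.0, -0.001, 0.002]
contact_force: [-8.4, 3.6, 12.5]
gripper_width: 52.2
```

>>> play_rows(travel=[[0,0,0],[0,0,0],[0,0,0],[0,0,-0.02],[0,0,-0.04],[0,0,-0.04],[0,0,0],[0,0,0]], rotation=[[0,0,0],[0,0,0],[0,0,0],[0,0,0],[0,0,0],[0,0,0],[0,0,0],[0,0,0]], grip=[0.3,0.3,0.3,0.3,0.3,0.3,0.3,0.3])

```text
clock: 3.2
position: [487.8, -324.1, 107.1]
ee_rot: [0.03, 1.0, -0.001, 0.004]
contact_force: [0.2, -0.4, -1.6]
gripper_width: 52.0
```

```bash
python3 look.py 2; python3 -c "
from h import *
go(560,80,170,180)"
```

```text
[ 413.07482583 -318.8232948   249.91850327]
yellow [ 371.6 -314.1] [53.1 68.9] 18.0 8.9 px [261.  40.]
yellow [ 448.2 -169.8] [55.2 82.6] 177.5 8.7 px [450. 129.]
yellow [ 579.6 -170.5] [38.1 56.5] 67.2 8.7 px [434. 275.]
yellow [ 631.7 -337. ] [14.4 53. ] 86.8 9.1 px [254. 333.]
green [ 494.3 -450.8] [54.5 80.8] 13.0 14.9 px [105. 203.]
[ 486.25290756 -323.48320393  104.8511451 ] 51.89170399688308 [-0.50544948 -0.14234308 -0.92085916] 3.25
p [ 486.3 -323.5  104.9] w 51.9 q [-0.31  0.43 -0.26 -0.   -0.87 -1.32] F [-0.5 -0.1 -0.9] t 3.25
 rot [-0.0001  0.0028 -0.0597] n 1 each [-0.0001  0.0028 -0.0597] | travel mm [-73.7 403.5 -65.1] n 11 each m [-0.0067  0.0367 -0.0059]
```

View pics/w_2.png

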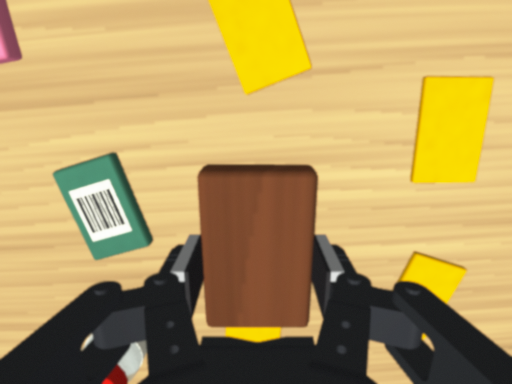

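>>> play_rows(travel=[[0,0,-0.04],[0,0,-0.04],[-0.0063,0.0266,0],[-0.0063,0.0266,0],[-0.0063,0.0266,0],[-0.0063,0.0266,0],[-0.0063,0.0266,0],[-0.0063,0.0266,0],[-0.0063,0.0266,0],[-0.0063,0.0266,0],[-0.0063,0.0266,0],[-0.0063,0.0266,0]], rotation=[[0,0,0],[0,0,0],[0,0,0],[0,0,0],[0,0,0],[0,0,0],[0,0,0],[0,0,0],[0,0,0],[0,0,0],[0,0,0],[0,0,0]], grip=[0.3,0.3,0.3,0.3,0.3,0.3,0.3,0.3,0.3,0.3,0.3,0.3])

```text
clock: 4.25
position: [563.7, -60.5, 181.5]
ee_rot: [0.03, 1.0, -0.0, -0.002]
contact_force: [0.8, -0.5, -2.0]
gripper_width: 52.0
```

>>> play_rows(travel=[[0,0,0],[0,0,0],[0,0,0],[0,0,0]], rotation=[[0,0,0.12],[0,0,0.12],[0,0,0],[0,0,0]], grip=[0.3,0.3,0.3,0.3])

```text
clock: 4.58
position: [563.8, -61.8, 182.0]
ee_rot: [0.148, 0.989, -0.0, -0.002]
contact_force: [0.5, -0.1, -1.1]
gripper_width: 52.5
```

```bash
python3 look.py 3
```

```text
[493.64950278 -39.71616101 325.51735903]
yellow [ 448.8 -166.8] [53.7 82.6] 177.5 9.0 px [122.  92.]
yellow [ 602. -176.] [52.7 84.2] 156.9 9.2 px [167. 225.]
yellow [ 608.6 -331.1] [56.4 83.8] 172.3 9.3 px [ 51. 270.]
dark [767.1 140.2] [36.5 73.3] 9.2 53.4 px [493. 306.]
[563.98317535 -62.00032183 182.33864637] 52.16038869023559 [-0.13337062 -0.30478202 -1.16607123] 4.6333
```

View pics/w_3.png

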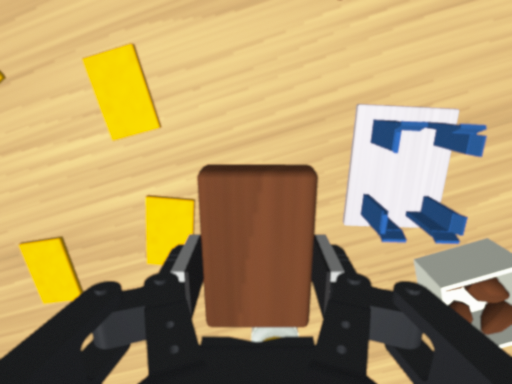

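```bash
cat > jig.py <<'E'
from h import *
import sys
for f in sys.argv[1:]:
    d=np.load(f+'.npy',allow_pickle=True).item(); P=cloud(d); hsv=cv2.cvtColor(d['image'],cv2.COLOR_BGR2HSV).astype(int)
    near=(np.hypot(P[...,0]-612,P[...,1]-85)<110)&(d['depth']>0)
    pl=near&(hsv[...,1]<60)&(hsv[...,2]>100)&(abs(P[...,2]-10.5)<5)
    bl=near&(hsv[...,0]>100)&(hsv[...,0]<128)&(hsv[...,1]>110)
    print(f,'plate z',np.median(P[pl][:,2]),pl.sum(),'blue top z',np.percentile(P[bl][:,2],[50,95,99]))
    v,u=np.nonzero(pl); w=onplane(d,np.c_[u,v],np.median(P[pl][:,2]))[:,:2].astype(np.float32)
    print(' plate rect',cv2.minAreaRect(w))
    r=cv2.minAreaRect(P[bl][:,:2].astype(np.float32)); print(' blue rect',r)
    rt=cv2.minAreaRect(P[bl&(P[...,2]>66)][:,:2].astype(np.float32)); print(' blue tops',rt)
E
python3 jig.py w_3 top scene
```

```text
w_3 plate z 10.58628025187707 8860 blue top z [58.13510872 74.57800149 75.43328274]
 plate rect ((627.216064453125, 74.1418228149414), (108.64362335205078, 179.64718627929688), 73.0736083984375)
 blue rect ((604.7745971679688, 81.76590728759766), (76.72034454345703, 105.89146423339844), 71.06826782226562)
 blue tops ((604.7745971679688, 81.76590728759766), (76.72034454345703, 105.89146423339844), 71.06826782226562)
top plate z 11.207085868326658 743 blue top z [65.24495363 77.56795655 78.72402472]
 plate rect ((605.3569946289062, 82.15083312988281), (108.39412689208984, 133.78964233398438), 71.65003967285156)
 blue rect ((604.4959716796875, 82.27732849121094), (73.18624877929688, 104.97703552246094), 70.28612518310547)
 blue tops ((603.9629516601562, 81.84292602539062), (73.23942565917969, 104.8791275024414), 69.29070281982422)
scene plate z 8.241461759697017 608 blue top z [48.96854513 71.63061024 73.51801328]
 plate rect ((607.2816162109375, 85.01899719238281), (107.7790756225586, 129.08401489257812), 71.50079345703125)
 blue rect ((607.6023559570312, 82.99494934082031), (77.42186737060547, 104.32302856445312), 71.96179962158203)
 blue tops ((607.6023559570312, 82.99494934082031), (77.42186737060547, 104.32302856445312), 71.96179962158203)
```

```bash
cat > jig2.py <<'E'
from h import *
import sys
d=np.load(sys.argv[1]+'.npy',allow_pickle=True).item(); P=cloud(d); hsv=cv2.cvtColor(d['image'],cv2.COLOR_BGR2HSV).astype(int)
near=(np.hypot(P[...,0]-605,P[...,1]-82)<88)&(d['depth']>0)
pl=(near&(hsv[...,1]<60)&(hsv[...,2]>100)&(abs(P[...,2]-10.5)<5)).astype(np.uint8)
c,l,st,_=cv2.connectedComponentsWithStats(pl)
m=np.isin(l,[i for i in range(1,c) if st[i,4]>150])
v,u=np.nonzero(m); w=onplane(d,np.c_[u,v],10.3)[:,:2]
print(cv2.minAreaRect(w.astype(np.float32)))
from scipy.optimize import minimize
bl=near&(hsv[...,0]>100)&(hsv[...,0]<128)&(hsv[...,1]>110); B=P[bl]; B=B[B[:,2]>66][:,:2]
for yaw in np.arange(157,166,1.):
    a=np.deg2rad(yaw);R=np.array([[np.cos(a),np.sin(a)],[-np.sin(a),np.cos(a)]])
    q=w@R.T;b=B@R.T; lo,hi=np.percentile(q,1,0),np.percentile(q,99,0); lb,hb=np.percentile(b,2,0),np.percentile(b,98,0)
    print(yaw,'plate',(hi-lo).round(1),(R.T@((hi+lo)/2)).round(1),'posts',(hb-lb).round(1),(R.T@((hb+lb)/2)).round(1))
# inner corner check: overlay
im=d['image'].copy()
for yaw,col in ((161.2,(0,0,255)),):
    a=np.deg2rad(yaw);R=np.array([[np.cos(a),-np.sin(a)],[np.sin(a),np.cos(a)]])
    for hx,hy,z in ((65,52,10),(45,30,10),(45,30,64)):
        q=np.array([[hx,hy],[-hx,hy],[-hx,-hy],[hx,-hy]])@R.T+[604.8,82]
        cv2.polylines(im,[project(d,np.c_[q,np.full(4,z)]).round().astype(int)],True,col,1)
cv2.imwrite('pics/j_%s.png'%sys.argv[1],cv2.resize(im[80:270,320:500],None,fx=4,fy=3.1,interpolation=cv2.INTER_CUBIC)[:600])
E
python3 jig2.py w_3
```

```text
((604.6489868164062, 81.24507904052734), (105.45893096923828, 129.74053955078125), 70.88555908203125)
157.0 plate [128.  103.7] [603.5  80.3] posts [105.7  78.1] [604.1  81.4]
158.0 plate [127.5 103.1] [603.7  80.5] posts [105.   76.9] [604.2  81.4]
159.0 plate [127.  102.5] [603.8  80.6] posts [104.3  75.7] [604.2  81.3]
160.0 plate [126.7 102.4] [603.9  80.8] posts [104.   74.4] [604.3  81.4]
161.0 plate [126.5 102.4] [603.9  81. ] posts [103.9  74.1] [604.4  81.6]
162.0 plate [126.4 102.6] [603.9  81.1] posts [104.2  74.1] [604.3  81.5]
163.0 plate [126.1 103. ] [603.5  81.1] posts [104.5  74.6] [604.3  81.6]
164.0 plate [126.7 103.6] [603.3  81. ] posts [105.2  75.8] [604.3  81.6]
165.0 plate [126.3 104.6] [602.9  81. ] posts [106.1  77.1] [604.2  81.7]
```

View pics/j_w_3.png

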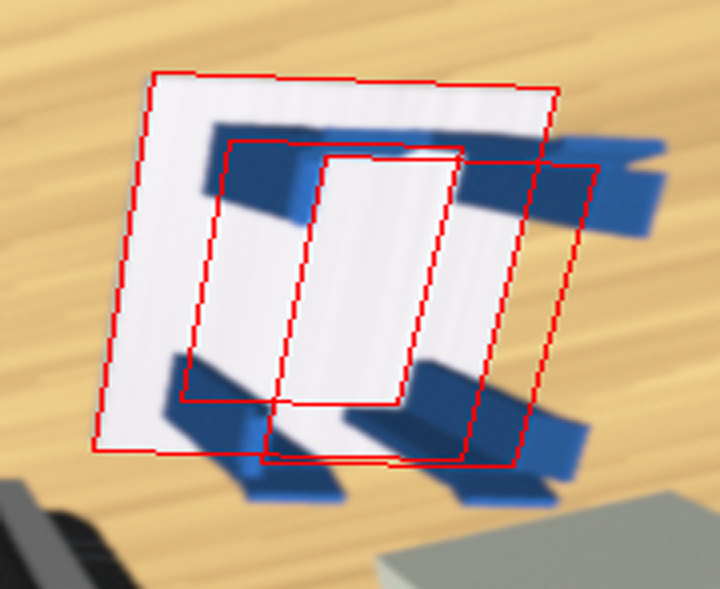

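```bash
cat > held.py <<'E'
from h import *
import sys
# held.py file zc r0 r1 c0 c1 : top-face rows/cols -> tool coords on plane tool z=zc
d=np.load(sys.argv[1]+'.npy',allow_pickle=True).item();H=np.array(d['hand_eye'])
zc,r0,r1,c0,c1=map(float,sys.argv[2:7])
uv=[[ (c0+c1)/2,r0],[(c0+c1)/2,r1],[c0,(r0+r1)/2],[c1,(r0+r1)/2]]
r=rays(d,uv)@H[:3,:3].T; X=H[:3,3]+r*((zc-H[2,3])/r[:,2])[:,None]; print(X.round(1))
D=d['depth'][180:320:20,258];r=rays(d,[[258,i] for i in range(180,320,20)])
print(((r*D[:,None])@H[:3,:3].T+H[:3,3]).round(1))
E
python3 held.py w_3 -14 177 327 203 314; python3 -c "
from h import *
go(604.5,81.6,110,161.3)"
```

```text
[[ 41.    0.9 -14. ]
 [-37.6   1.1 -14. ]
 [  5.  -24.9 -14. ]
 [  5.   26.9 -14. ]]
[[ 39.4   0.7 -12.9]
 [ 30.    0.7 -12.3]
 [ 20.6   0.8 -12.9]
 [ 10.1   0.8 -11.8]
 [ -0.6   0.8 -11.5]
 [-11.1   0.8 -12.3]
 [-22.4   0.8 -12.6]]
p [564.  -62.  182.3] w 52.2 q [ 0.18  0.33 -0.21 -0.   -1.04 -2.04] F [-0.1 -0.3 -1.2] t 4.6333
 rot [-0.0009 -0.0023  0.0297] n 1 each [-0.0009 -0.0023  0.0297] | travel mm [  7.7 149.   72.3] n 5 each m [0.0015 0.0298 0.0145]
```

>>> play_rows(travel=[[0.0015,0.037,0],[0.0014,0.037,0],[0.0014,0.037,0],[0.0014,0.038,0],[0,0,0.04],[0,0,0.035],[0,0,0],[0,0,0]], rotation=[[0,-0.0023,0.0297],[0,0,0],[0,0,0],[0,0,0],[0,0,0],[0,0,0],[0,0,0],[0,0,0]], grip=[0.3,0.3,0.3,0.3,0.3,0.3,0.3,0.3])

```text
clock: 5.3
position: [605.3, 80.3, 106.7]
ee_rot: [0.163, 0.987, -0.002, -0.001]
contact_force: [0.5, 0.2, 0.1]
gripper_width: 52.0
```

```bash
python3 look.py 4; python3 held.py w_4 -12.4 177 327 203 314; python3 -c "
from h import *
for i in range(2): go(604.5+1.9,81.6-.6,17,161.3)
d=cam('top');P=cloud(d);cv2.imwrite('pics/t4.png',d['image'])"
```

```text
[535.79112149 104.97210667 250.119474  ]
yellow [ 611.3 -157. ] [31.7 89. ] 146.2 9.1 px [ 13. 276.]
dark [770.5 135.7] [18.8 61.9] 21.4 50.8 px [387. 369.]
[607.16305867  80.62504562 109.15337935] 51.87661059777075 [-0.14408722 -0.33049421 -0.49530614] 5.35
[[ 40.6   0.9 -12.4]
 [-39.    1.  -12.4]
 [  4.1 -25.2 -12.4]
 [  4.2  27.2 -12.4]]
[[ 39.6   0.7 -13.7]
 [ 30.3   0.7 -13.3]
 [ 21.2   0.7 -14.4]
 [ 10.9   0.7 -13.3]
 [  0.1   0.8 -12.7]
 [-10.5   0.8 -13.1]
 [-21.9   0.8 -13.3]]
p [607.2  80.6 109.2] w 51.9 q [ 0.4   0.47 -0.19  0.   -0.91 -2.3 ] F [-0.1 -0.3 -0.5] t 5.35
 rot [-0.0008  0.003  -0.0014] n 1 each [-0.0008  0.003  -0.0014] | travel mm [ 0.8  0.1 92.2] n 3 each m [0.0003 0.     0.0307]
p [607.2  80.6 109.2] w 51.9 q [ 0.4   0.47 -0.19  0.   -0.91 -2.3 ] F [-0.1 -0.3 -0.5] t 5.35
 rot [-0.0008  0.003  -0.0014] n 1 each [-0.0008  0.003  -0.0014] | travel mm [ 0.8  0.1 92.2] n 3 each m [0.0003 0.     0.0307]
```

View pics/w_4.png

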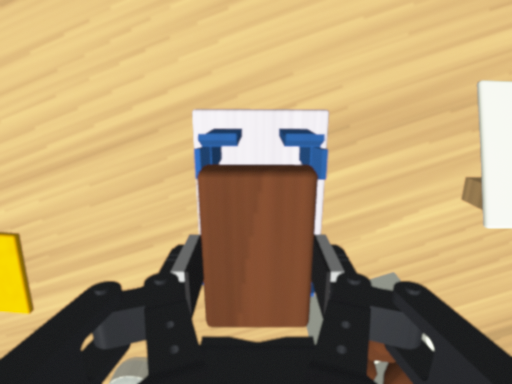

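```bash
python3 - <<'E'
from h import *
d=np.load('w_4.npy',allow_pickle=True).item()
a=np.deg2rad(161.3);R=np.array([[np.cos(a),np.sin(a)],[-np.sin(a),np.cos(a)]])
g=cv2.cvtColor(d['image'],cv2.COLOR_BGR2HSV).astype(int)
# plate edge columns rows 112-125
for r in (114,120,126):
    w=np.nonzero(g[r,150:360,1]<50)[0]+150; e=onplane(d,[[w[0]-.5,r],[w[-1]+.5,r]],10)
    print(r,w[0],w[-1],((e[:,:2]-[604.5,81.6])@R.T).round(1))
P=cloud(d);bl=(g[...,0]>100)&(g[...,0]<128)&(g[...,1]>110)&(P[...,2]>68)&(np.hypot(P[...,0]-605,P[...,1]-82)<90)
q=(P[bl][:,:2]-[604.5,81.6])@R.T;print(np.percentile(q,[1,99],axis=0).round(1))
s=arm.read_state();print((R@(np.array(s['position'])[:2]-[604.5,81.6])).round(1))
E
```

```text
114 192 328 [[ 61.2  50.9]
 [ 61.1 -53. ]]
120 192 327 [[ 56.7  51.1]
 [ 56.6 -52.5]]
126 193 327 [[ 52.2  50.6]
 [ 52.1 -52.8]]
[[-49.7 -38.8]
 [ 53.7  36.5]]
[-3.6 -0.5]
```

>>> play_rows(travel=[[0.0015,-0.0003,0.01],[0,0,0.02],[0,0,0.02],[0,0,0.02],[0,0,0.012],[0,0,0.006],[0,0,0],[0,0,0]], rotation=[[0,0,0],[0,0,0],[0,0,0],[0,0,0],[0,0,0],[0,0,0],[0,0,0],[0,0,0]], grip=[0.3,0.3,0.3,0.3,0.3,0.3,0.3,0.3])

```text
clock: 6.07
position: [606.0, 81.5, 21.4]
ee_rot: [0.164, 0.987, 0.0, 0.002]
contact_force: [0.4, -0.5, -1.1]
gripper_width: 52.1
```

```bash
python3 look.py 5; python3 -c "
from h import *
go(604.5+1.9,81.6-.6,17,161.3)"; python3 held.py w_5 -12.4 177 327 203 314
```

```text
[535.59102251 105.84456712 164.47578054]
dark [566.   94.8] [ 6.9 35.1] 76.4 32.5 px [257. 171.]
dark [614.9 105.1] [ 4.4 75.7] 159.6 33.8 px [310. 255.]
[606.31543646  81.65829654  21.85371788] 52.23357047902683 [ 0.45847444 -0.05002293 -0.41237473] 6.1167
p [606.3  81.7  21.9] w 52.2 q [ 0.4   0.58 -0.27  0.   -0.72 -2.3 ] F [ 0.5 -0.1 -0.4] t 6.1167
 rot [ 0.0015  0.0045 -0.0022] n 1 each [ 0.0015  0.0045 -0.0022] | travel mm [-0.3 -0.6  4.9] n 1 each m [-0.0003 -0.0006  0.0049]
[[ 40.6   0.9 -12.4]
 [-39.    1.1 -12.4]
 [  4.1 -25.2 -12.4]
 [  4.2  27.2 -12.4]]
[[ 39.3   0.7 -12.6]
 [ 30.1   0.7 -12.5]
 [ 20.5   0.7 -12.5]
 [ 10.6   0.7 -12.8]
 [  0.6   0.8 -13.5]
 [-11.    0.8 -12.5]
 [-22.9   0.8 -11.9]]
```

>>> play_rows(travel=[[0,0,0.003],[0,0,0.002],[0,0,0.001],[0,0,0],[0,0,0],[0,0,0],[0,0,0],[0,0,0],[0,0,-0.01],[0,0,-0.03],[0,0,-0.04],[0,0,-0.04]], rotation=[[0,0,0],[0,0,0],[0,0,0],[0,0,0],[0,0,0],[0,0,0],[0,0,0],[0,0,0],[0,0,0],[0,0,0],[0,0,0],[0,0,0]], grip=[0.3,0.3,0.3,0.3,1,1,1,1,1,1,1,1])

```text
clock: 7.12
position: [604.3, 81.1, 135.6]
ee_rot: [0.164, 0.987, -0.001, 0.0]
contact_force: [1.1, 0.8, -0.6]
gripper_width: 85.1
```

>>> play_rows(travel=[[0,0,-0.03],[0,0,0],[0,0,0]], rotation=[[0,0,0],[0,0,0],[0,0,0]], grip=[1,1,1])

```text
clock: 7.37
position: [606.0, 81.9, 167.7]
ee_rot: [0.164, 0.986, 0.001, 0.004]
contact_force: [0.2, 0.7, -1.0]
gripper_width: 85.2
```

```bash
cat >> parts.py <<'E'
def stack(d,jx=604.8,jy=82,yaw=161.3):
    P=cloud(d); a=np.deg2rad(yaw); q=P-[jx,jy,0]
    X=q[...,0]*np.cos(a)+q[...,1]*np.sin(a); Y=-q[...,0]*np.sin(a)+q[...,1]*np.cos(a)
    for x in (-30,0,30): print('stack z', [round(float(np.median(P[...,2][(abs(X-x)<8)&(abs(Y-y)<8)&(d['depth']>0)&(P[...,2]<100)])),1) for y in (-18,0,18)])
E
cat > look.py <<'E'
import sys
from parts import *
d=cam('wrist');np.save('w_%s.npy'%sys.argv[1],d,allow_pickle=True)
cv2.imwrite('pics/w_%s.png'%sys.argv[1],d['image']);parts(d)
if len(sys.argv)>2: stack(d)
E
python3 look.py 6 s; python3 -c "
from h import *
go(602,-177.5,120,157.5)"
```

```text
yellow [ 602.5 -174.6] [55.9 84.2] 157.6 9.3 px [ 35. 242.]
dark [604.2  82.4] [50.9 82.6] 160.9 28.9 px [256. 173.]
dark [779.4 118.4] [24.9 70.2] 169.8 37.9 px [342. 317.]
stack z [28.8, 28.8, 28.8]
stack z [28.8, 29.0, 28.8]
stack z [28.6, 28.8, 28.7]
p [604.7  81.6 165.5] w 84.8 q [ 0.4   0.41 -0.13  0.   -1.03 -2.3 ] F [-0.3 -0.3 -1.1] t 7.4167
 rot [0.0016 0.0031 0.0635] n 1 each [0.0016 0.0031 0.0635] | travel mm [ -96.6 -240.4   45.5] n 7 each m [-0.0138 -0.0343  0.0065]
```

>>> play_rows(travel=[[-0.0138,-0.0343,0],[-0.0138,-0.0343,0],[-0.0138,-0.0343,0],[-0.0138,-0.0343,0],[-0.0138,-0.0343,0],[-0.0138,-0.0343,0],[-0.0138,-0.0343,0],[0,0,0],[0,0,0]], rotation=[[0.0015,0.002,0.0635],[0,0,0],[0,0,0],[0,0,0],[0,0,0],[0,0,0],[0,0,0],[0,0,0],[0,0,0]], grip=[1,1,1,1,1,1,1,1,1])

```text
clock: 8.17
position: [603.2, -179.1, 162.6]
ee_rot: [0.197, 0.98, -0.001, -0.002]
contact_force: [-0.8, 0.1, 0.1]
gripper_width: 85.5
```

```bash
cat > near.py <<'E'
import sys
from parts import *
# near.py name colour z : take the look, nearest part of the colour to TCP, print go to grasp
d=cam('wrist');np.save('w_%s.npy'%sys.argv[1],d,allow_pickle=True)
cv2.imwrite('pics/w_%s.png'%sys.argv[1],d['image']);o=[p for p in parts(d) if p[0]==sys.argv[2]]
s=arm.read_state();p=min(o,key=lambda p:np.hypot(*(p[1]-s['position'][:2])));print('chosen',*p)
go(p[1][0],p[1][1],float(sys.argv[3]),p[3],s)
E
python3 near.py 7 yellow 4
```

```text
yellow [ 384.1 -309.1] [46.4 53.7] 109.3 9.0 px [29. 18.]
yellow [ 459.9 -168.2] [53.1 62.3] 177.4 8.8 px [206.  30.]
yellow [ 602.5 -177. ] [53.  83.2] 157.9 9.0 px [259. 172.]
yellow [ 606.5 -331.9] [54.7 78.4] 172.0 9.2 px [121. 227.]
dark [597.4  56.6] [14.  55.5] 169.0 27.0 px [502.  75.]
green [ 526.4 -424.1] [18.2 39. ] 143.4 14.4 px [  7. 196.]
chosen yellow [ 602.5 -177. ] [53.  83.2] 157.9 9.0
p [ 603.6 -177.8  162.9] w 85.3 q [-0.03  0.45 -0.07  0.   -1.05 -1.94] F [ 0.1 -0.9  0.3] t 8.2167
 rot [-0.0022 -0.0034 -0.0086] n 1 each [-0.0022 -0.0034 -0.0086] | travel mm [  1.3   0.3 158.9] n 4 each m [0.0003 0.0001 0.0397]
```

>>> play_rows(travel=[[0.0013,0,0.04],[0,0,0.04],[0,0,0.04],[0,0,0.025],[0,0,0.012],[0,0,0.002],[0,0,0],[0,0,0],[0,0,0],[0,0,0],[0,0,0]], rotation=[[-0.002,-0.003,-0.0086],[0,0,0],[0,0,0],[0,0,0],[0,0,0],[0,0,0],[0,0,0],[0,0,0],[0,0,0],[0,0,0],[0,0,0]], grip=[1,1,1,1,1,1,1,0.3,0.3,0.3,0.3])

```text
clock: 9.13
position: [604.7, -176.9, 7.4]
ee_rot: [0.191, 0.982, 0.0, 0.003]
contact_force: [-1.0, 0.0, -0.7]
gripper_width: 38.7
```

>>> play_rows(travel=[[0,0,0],[0,0,0],[0,0,-0.02],[0,0,-0.04],[0,0,-0.04],[0,0,-0.04],[0,0,0],[0,0,0]], rotation=[[0,0,0],[0,0,0],[0,0,0],[0,0,0],[0,0,0],[0,0,0],[0,0,0],[0,0,0]], grip=[0.3,0.3,0.3,0.3,0.3,0.3,0.3,0.3])

```text
clock: 9.8
position: [605.2, -177.0, 150.0]
ee_rot: [0.191, 0.982, 0.001, 0.006]
contact_force: [0.1, 0.8, -0.5]
gripper_width: 25.4
```

```bash
python3 look.py 8; python3 held.py w_8 -4 177 327 203 314;python3 -c "
from h import *
go(604.8,82,125,161.3)"
```

```text
yellow [ 403.5 -307.9] [31.5 45.8] 65.6 8.9 px [18. 15.]
yellow [ 464.5 -168.5] [53.  53.3] 177.1 8.9 px [202.  27.]
yellow [ 602.3 -177. ] [52.9 82.9] 158.0 9.0 px [255. 172.]
yellow [ 608.9 -332.2] [55.2 83.4] 172.0 9.2 px [116. 234.]
dark [596.5  56.6] [10.7 53. ] 163.1 21.6 px [506.  77.]
[[ 38.5   0.9  -4. ]
 [-46.3   1.1  -4. ]
 [ -0.3 -26.9  -4. ]
 [ -0.3  28.9  -4. ]]
[[  -1.6    1.   141.7]
 [ -21.5    1.   141.3]
 [ -46.1    1.1  150.2]
 [ -68.3    1.1  149.6]
 [ -91.7    1.1  149.6]
 [-117.7    1.1  151.9]
 [-142.6    1.2  150.5]]
p [ 603.6 -176.8  147.3] w 25.5 q [-0.03  0.46 -0.1   0.   -1.01 -1.93] F [ 0.2 -0.5 -0.6] t 9.85
 rot [ 0.002  0.006 -0.058] n 1 each [ 0.002  0.006 -0.058] | travel mm [ 81.9 245.5  22.3] n 7 each m [0.0117 0.0351 0.0032]
```

View pics/w_8.png

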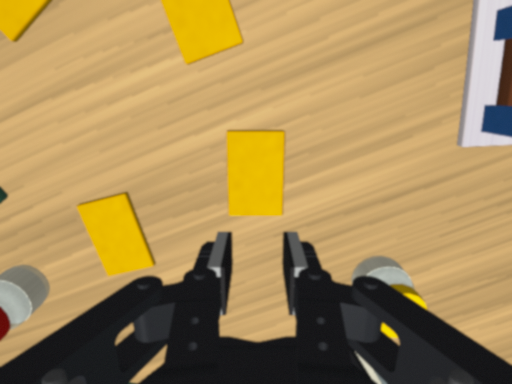

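>>> play_rows(travel=[[0.0005,0,0],[0,0,0],[0,0,0.01],[0,0,0.04],[0,0,0.04],[0,0,0.03],[0,0,0.02],[0,0,0.002],[0,0,0],[0,0,0],[0,0,0]], rotation=[[0,0.004,0],[0,0,0],[0,0,0],[0,0,0],[0,0,0],[0,0,0],[0,0,0],[0,0,0],[0,0,0],[0,0,0],[0,0,0]], grip=[0.78,0.78,0.78,0.78,0.78,0.78,0.78,0.78,0.78,0.78,0.78])

```text
clock: 10.77
position: [604.3, -176.6, 5.4]
ee_rot: [0.191, 0.982, 0.0, 0.001]
contact_force: [-0.4, -0.1, 0.5]
gripper_width: 66.9
```

>>> play_rows(travel=[[0,0,0.0015],[0,0,0],[0,0,0]], rotation=[[0,0,0],[0,0,0],[0,0,0]], grip=[0.78,0.78,0.78])

```text
clock: 11.02
position: [603.3, -176.5, 3.3]
ee_rot: [0.191, 0.982, 0.0, 0.001]
contact_force: [-0.3, 0.1, 0.1]
gripper_width: 66.8
```

>>> play_rows(travel=[[0,0,0.0015],[0,0,0],[0,0,0]], rotation=[[0,0,0],[0,0,0],[0,0,0]], grip=[0.78,0.78,0.78])

```text
clock: 11.27
position: [602.8, -176.5, 0.9]
ee_rot: [0.191, 0.982, 0.0, -0.0]
contact_force: [0.2, -0.2, -0.9]
gripper_width: 66.8
```

```bash
python3 -c "
from h import *
go(602.4,-177,1,158)
d=cam('wrist')['image']; cv2.imwrite('pics/w_9.png',cv2.resize(d[150:384,130:390],None,fx=2.3,fy=2.3))"
```

```text
p [ 602.8 -176.5    0.9] w 66.8 q [-0.03  0.63 -0.23 -0.   -0.71 -1.93] F [ 0.2 -0.2 -0.9] t 11.2667
 rot [ 0.0006 -0.0007  0.0002] n 1 each [ 0.0006 -0.0007  0.0002] | travel mm [ 0.2 -0.6 -0.1] n 1 each m [ 0.0002 -0.0006 -0.0001]
```

View pics/w_9.png

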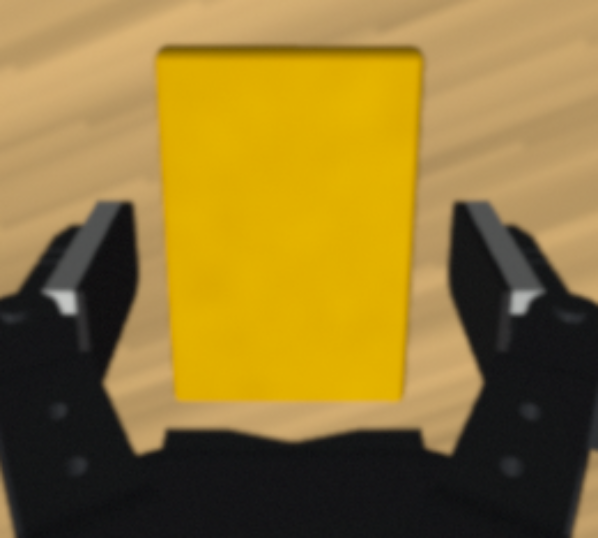

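>>> play_rows(travel=[[0,-0.0004,0.001],[0,0,0.001],[0,0,0],[0,0,0]], rotation=[[0,0,0],[0,0,0],[0,0,0],[0,0,0]], grip=[0.78,0.78,0.78,0.78])

```text
clock: 11.65
position: [602.6, -176.9, -1.3]
ee_rot: [0.191, 0.982, 0.0, -0.0]
contact_force: [0.0, -0.5, -0.0]
gripper_width: 66.6
```

>>> play_rows(travel=[[0,0,0],[0,0,0],[0,0,0],[0,0,0],[0,0,0]], rotation=[[0,0,0],[0,0,0],[0,0,0],[0,0,0],[0,0,0]], grip=[0.5,0.5,0.5,0.5,0.5])

```text
clock: 12.07
position: [603.2, -176.9, -0.6]
ee_rot: [0.191, 0.982, 0.0, 0.0]
contact_force: [-0.7, 0.7, 4.5]
gripper_width: 51.8
```

```bash
python3 look.py 10;python3 -c "
from h import *
go(604.8,82,125,161.3)"
```

```text
yellow [ 489.9 -177.8] [12.8 42.6] 66.9 8.7 px [134.  12.]
yellow [ 602.2 -176.2] [53. 83.] 158.0 8.9 px [257. 246.]
yellow [ 595.  -313.7] [20.2 53.3] 142.3 9.0 px [ 13. 320.]
p [ 6.032e+02 -1.769e+02 -6.000e-01] w 52.0 q [-0.03  0.63 -0.23 -0.   -0.71 -1.93] F [-0.2  0.8  3.9] t 12.1167
 rot [ 0.0008  0.0005 -0.0572] n 1 each [ 0.0008  0.0005 -0.0572] | travel mm [  81.5  245.7 -125.6] n 8 each m [ 0.0102  0.0307 -0.0157]
```

>>> play_rows(travel=[[0,0,-0.02],[0,0,-0.04],[0,0,-0.04],[0,0,-0.03],[0.0115,0.0351,0],[0.0115,0.0351,0],[0.0115,0.0351,0],[0.0115,0.0351,0],[0.0115,0.0351,0],[0.0115,0.0351,0],[0.0115,0.0351,0],[0,0,0]], rotation=[[0,0,0],[0,0,0],[0,0,-0.02],[0,0,-0.0372],[0,0,0],[0,0,0],[0,0,0],[0,0,0],[0,0,0],[0,0,0],[0,0,0],[0,0,0]], grip=[0.4,0.4,0.4,0.4,0.4,0.4,0.4,0.4,0.4,0.4,0.4,0.4])

```text
clock: 13.12
position: [605.4, 87.1, 128.4]
ee_rot: [0.16, 0.987, 0.001, -0.0]
contact_force: [-0.0, -0.8, -0.1]
gripper_width: 51.8
```

>>> play_rows(travel=[[0,0,0.02],[0,0,0],[0,0,0]], rotation=[[0,0,0],[0,0,0],[0,0,0]], grip=[0.4,0.4,0.4])

```text
clock: 13.37
position: [604.1, 81.1, 107.5]
ee_rot: [0.163, 0.987, -0.001, -0.002]
contact_force: [0.5, -1.3, 0.5]
gripper_width: 51.8
```

```bash
cat > hover.py <<'E'
import sys
from parts import *
# held part seen at hover + go to release height
d=cam('wrist');np.save('w_%s.npy'%sys.argv[1],d,allow_pickle=True);cv2.imwrite('pics/w_%s.png'%sys.argv[1],d['image'])
P=cloud(d);s=arm.read_state();p=np.array(s['position']);R=Ro.from_quat(s['ee_rot']);H=np.array(d['hand_eye'])
hsv=cv2.cvtColor(d['image'],cv2.COLOR_BGR2HSV).astype(int)
T=R.inv().apply((P-p).reshape(-1,3)).reshape(P.shape)
m=(d['depth']>0)&(T[...,2]>-25)&(T[...,2]<6)&(abs(T[...,1])<32)&(T[...,0]<60)&(T[...,0]>-60)&(hsv[...,1]>60)
zt=np.median(T[...,2][m]);m&=abs(T[...,2]-zt)<4
v,u=np.nonzero(m);r=rays(d,np.c_[u,v])@H[:3,:3].T;X=H[:3,3]+r*((zt-H[2,3])/r[:,2])[:,None]
rc=cv2.minAreaRect(X[:,:2].astype(np.float32));print('held top z(tool)',zt.round(1),'rect',np.round(rc[0],1),np.round(rc[1],1),round(rc[2],1),m.sum())
q=T[m];A=np.c_[q[:,:2],np.ones(len(q))];print('tilt',np.linalg.lstsq(A,q[:,2],rcond=None)[0][:2].round(3))
off=np.array([float(sys.argv[3]) if len(sys.argv)>3 else rc[0][0],0])
a=np.deg2rad(161.3);t=np.array([604.6,82.1])-off[0]*np.array([np.cos(a),np.sin(a)])*(1 if R.as_matrix()[0,0]<0 else -1)
go(t[0],t[1],float(sys.argv[2]),161.3,s)
E
python3 hover.py 11 29
```

```text
held top z(tool) -8.3 rect [0.4 0.3] [63.1 84.8] 90.0 17052
tilt [0.002 0.003]
p [605.   81.  108.6] w 51.7 q [ 0.4   0.47 -0.19 -0.   -0.92 -2.29] F [-0.4  0.7  0.3] t 13.4167
 rot [-0.0007 -0.0019 -0.0006] n 1 each [-0.0007 -0.0019 -0.0006] | travel mm [ 0.3  0.9 79.6] n 2 each m [0.0002 0.0005 0.0398]
```

>>> play_rows(travel=[[0.0003,0.0006,0.025],[0,0,0.02],[0,0,0.02],[0,0,0.01],[0,0,0.004],[0,0,0],[0,0,0],[0,0,0],[0,0,0],[0,0,-0.01],[0,0,-0.04],[0,0,-0.04]], rotation=[[0,0,0],[0,0,0],[0,0,0],[0,0,0],[0,0,0],[0,0,0],[0,0,0],[0,0,0],[0,0,0],[0,0,0],[0,0,0],[0,0,0]], grip=[0.4,0.4,0.4,0.4,0.4,0.4,1,1,1,1,1,1])

```text
clock: 14.42
position: [604.1, 81.8, 120.4]
ee_rot: [0.163, 0.987, -0.001, -0.002]
contact_force: [2.2, 0.6, 0.5]
gripper_width: 85.4
```

>>> play_rows(travel=[[0,0,-0.04],[0,0,0],[0,0,0]], rotation=[[0,0,0],[0,0,0],[0,0,0]], grip=[1,1,1])

```text
clock: 14.67
position: [607.1, 82.9, 164.9]
ee_rot: [0.162, 0.987, 0.003, 0.004]
contact_force: [-0.5, -0.4, -0.1]
gripper_width: 85.2
```

```bash
python3 look.py 12 s; python3 -c "
from h import *
go(448.6,-168,165,177.4)"
```

```text
yellow [605.5  82.5] [52.9 82.6] 161.2 37.0 px [255. 177.]
dark [778.6 115.7] [25.2 69.7] 177.0 38.2 px [341. 317.]
stack z [36.9, 36.8, 36.8]
stack z [36.8, 36.8, 36.7]
stack z [36.7, 36.9, 36.7]
p [605.6  82.5 162.3] w 85.5 q [ 0.4   0.41 -0.13 -0.   -1.03 -2.3 ] F [ 0.6  0.4 -1. ] t 14.7167
 rot [ 0.0032  0.0026 -0.2813] n 3 each [ 0.0011  0.0009 -0.0938] | travel mm [ 145.5 -257.4   -2.7] n 8 each m [ 0.0182 -0.0322 -0.0003]
```

Spacer 1 is in flat (z 36.8). Next spacer.

>>> play_rows(travel=[[0,0,0],[0,0,0],[0,0,0],[0.0182,-0.0322,0],[0.0182,-0.0322,0],[0.0182,-0.0322,0],[0.0182,-0.0322,0],[0.0182,-0.0322,0],[0.0182,-0.0322,0],[0.0182,-0.0322,0],[0.0182,-0.0322,0],[0,0,0]], rotation=[[0.001,0.001,-0.0938],[0.001,0.001,-0.0938],[0.001,0,-0.0938],[0,0,0],[0,0,0],[0,0,0],[0,0,0],[0,0,0],[0,0,0],[0,0,0],[0,0,0],[0,0,0]], grip=[1,1,1,1,1,1,1,1,1,1,0.78,0.78])

```text
clock: 15.72
position: [443.3, -171.7, 159.7]
ee_rot: [0.025, 1.0, -0.001, -0.004]
contact_force: [-0.0, 0.1, 0.6]
gripper_width: 66.8
```

>>> play_rows(travel=[[0,0,0],[0,0,0]], rotation=[[0,0,0],[0,0,0]], grip=[0.78,0.78])

```text
clock: 15.88
position: [447.9, -168.6, 160.4]
ee_rot: [0.023, 1.0, -0.001, -0.002]
contact_force: [0.5, -1.0, -0.1]
gripper_width: 66.7
```

```bash
python3 near.py 13 yellow 0
```

```text
yellow [ 364.5 -314.9] [54.5 83.1] 17.9 9.1 px [95. 95.]
yellow [ 448.  -167.8] [52.8 82.9] 177.4 8.9 px [258. 175.]
yellow [604.8  79.3] [25.9 71.1] 46.6 36.6 px [494. 315.]
dark [380.8  38.4] [36.1 93.8] 0.4 11.1 px [468.  95.]
green [383.9  55.8] [27.  64.1] 9.5 15.2 px [499.  99.]
green [ 499.8 -425.7] [35.7 88. ] 163.0 14.7 px [ 13. 237.]
chosen yellow [ 448.  -167.8] [52.8 82.9] 177.4 8.9
p [ 448.3 -168.2  160.5] w 67.1 q [-0.02  0.21 -0.44  0.   -0.92 -1.6 ] F [-0.3  0.1  0.2] t 15.9333
 rot [-0.0018 -0.0037  0.0007] n 1 each [-0.0018 -0.0037  0.0007] | travel mm [  0.3   0.3 160.5] n 4 each m [0.0001 0.0001 0.0401]
```

>>> play_rows(travel=[[0,0,0.04],[0,0,0.04],[0,0,0.04],[0,0,0.02],[0,0,0.015],[0,0,0.005],[0,0,0],[0,0,0]], rotation=[[-0.0018,-0.0037,0],[0,0,0],[0,0,0],[0,0,0],[0,0,0],[0,0,0],[0,0,0],[0,0,0]], grip=[0.78,0.78,0.78,0.78,0.78,0.78,0.78,0.78])

```text
clock: 16.6
position: [449.2, -168.1, 1.2]
ee_rot: [0.022, 1.0, -0.0, 0.001]
contact_force: [-0.1, 0.1, 0.4]
gripper_width: 66.4
```

```bash
python3 -c "
from h import *
go(448,-168,0,177.4)"
```

```text
p [ 449.2 -168.1    1.2] w 66.4 q [-0.02  0.45 -0.61  0.   -0.5  -1.6 ] F [-0.1  0.1  0.4] t 16.6
 rot [-0.0002  0.0014  0.0019] n 1 each [-0.0002  0.0014  0.0019] | travel mm [1.2 0.  1.2] n 1 each m [0.0012 0.     0.0012]
```

>>> play_rows(travel=[[0,0,0.001],[0,0,0],[0,0,0],[0,0,0],[0,0,0],[0,0,0],[0,0,-0.02],[0,0,-0.04],[0,0,-0.04],[0,0,-0.01],[0,0,0],[0,0,0]], rotation=[[0,0,0],[0,0,0],[0,0,0],[0,0,0],[0,0,0],[0,0,0],[0,0,0],[0,0,0],[0,0,0.07],[0,0,0.07],[0,0,0.07],[0,0,0.071]], grip=[0.78,0.4,0.4,0.4,0.4,0.4,0.4,0.4,0.4,0.4,0.4,0.4])

```text
clock: 17.6
position: [449.0, -168.6, 112.4]
ee_rot: [0.164, 0.986, 0.001, 0.003]
contact_force: [-0.6, 0.3, -1.0]
gripper_width: 51.1
```

>>> play_rows(travel=[[-0.0085,0.0359,0],[-0.0085,0.0359,0],[-0.0085,0.0359,0],[-0.0085,0.0359,0],[-0.0085,0.0359,0],[-0.0085,0.0359,0],[-0.0085,0.0359,0],[-0.0085,0.0359,0],[0,0,0],[0,0,0]], rotation=[[0,0,0],[0,0,0],[0,0,0],[0,0,0],[0,0,0],[0,0,0],[0,0,0],[0,0,0],[0,0,0],[0,0,0]], grip=[0.4,0.4,0.4,0.4,0.4,0.4,0.4,0.4,0.4,0.4])

```text
clock: 18.43
position: [605.2, 83.4, 110.4]
ee_rot: [0.161, 0.987, 0.0, 0.001]
contact_force: [-1.0, -0.3, -0.7]
gripper_width: 50.8
```

```bash
python3 hover.py 14 37.5
```

```text
held top z(tool) -7.1 rect [ 2.1 -1. ] [63.3 83.7] 90.0 16583
tilt [0.001 0.001]
p [604.2  82.1 110.3] w 50.7 q [ 0.4   0.47 -0.19  0.   -0.91 -2.3 ] F [-0.4 -0.2 -0.4] t 18.4833
 rot [0.0005 0.0006 0.001 ] n 1 each [0.0005 0.0006 0.001 ] | travel mm [-2.4  0.1 72.8] n 2 each m [-0.0012  0.0001  0.0364]
```

>>> play_rows(travel=[[-0.0015,0,0.025],[0,0,0.02],[0,0,0.018],[0,0,0.006],[0,0,0.003],[0,0,0],[0,0,0],[0,0,0],[0,0,0],[0,0,-0.01],[0,0,-0.04],[0,0,-0.04]], rotation=[[0,0,0],[0,0,0],[0,0,0],[0,0,0],[0,0,0],[0,0,0],[0,0,0],[0,0,0],[0,0,0],[0,0,0],[0,0,0],[0,0,0]], grip=[0.4,0.4,0.4,0.4,0.4,0.4,1,1,1,1,1,1])

```text
clock: 19.48
position: [604.7, 80.7, 128.1]
ee_rot: [0.162, 0.987, -0.001, -0.002]
contact_force: [1.0, 0.7, -0.1]
gripper_width: 85.3
```

>>> play_rows(travel=[[0,0,-0.035],[0,0,0],[0,0,0]], rotation=[[0,0,0],[0,0,0],[0,0,0]], grip=[1,1,1])

```text
clock: 19.73
position: [607.5, 81.8, 167.2]
ee_rot: [0.162, 0.987, 0.002, 0.004]
contact_force: [-1.2, 0.1, 0.1]
gripper_width: 85.3
```

```bash
python3 look.py 15 s; python3 -c "
from h import *
go(608.5,-332.5,165,172.1)"
```

```text
yellow [605.2  81. ] [52.6 82.9] 161.4 45.0 px [255. 178.]
dark [779.  115.7] [26.2 69.7] 177.3 38.1 px [341. 316.]
stack z [44.8, 44.9, 45.0]
stack z [44.8, 44.7, 44.9]
stack z [44.7, 44.8, 44.8]
p [606.   81.4 164.7] w 85.6 q [ 0.4   0.41 -0.12 -0.   -1.03 -2.3 ] F [-1.   0.2 -1.1] t 19.7833
 rot [ 0.0022  0.0028 -0.1885] n 2 each [ 0.0011  0.0014 -0.0942] | travel mm [-5.940e+01 -4.096e+02 -3.000e-01] n 11 each m [-0.0054 -0.0372 -0.    ]
```

>>> play_rows(travel=[[0,0,0],[-0.0054,-0.0372,0],[-0.0054,-0.0372,0],[-0.0054,-0.0372,0],[-0.0054,-0.0372,0],[-0.0054,-0.0372,0],[-0.0054,-0.0372,0],[-0.0054,-0.0372,0],[-0.0054,-0.0372,0],[-0.0054,-0.0372,0],[-0.0054,-0.0372,0],[-0.0054,-0.0372,0]], rotation=[[0.001,0.001,-0.094],[0.001,0.0015,-0.0945],[0,0,0],[0,0,0],[0,0,0],[0,0,0],[0,0,0],[0,0,0],[0,0,0],[0,0,0],[0,0,0],[0,0,0]], grip=[1,1,1,1,1,1,1,1,1,0.78,0.78,0.78])

```text
clock: 20.78
position: [603.8, -333.6, 161.7]
ee_rot: [0.069, 0.998, -0.0, -0.003]
contact_force: [0.9, 0.3, -0.4]
gripper_width: 66.3
```

>>> play_rows(travel=[[0,0,0],[0,0,0],[0,0,0]], rotation=[[0,0,0],[0,0,0],[0,0,0]], grip=[0.78,0.78,0.78])

```text
clock: 21.03
position: [604.1, -331.9, 161.8]
ee_rot: [0.069, 0.998, -0.0, -0.003]
contact_force: [-1.2, 0.8, 0.4]
gripper_width: 67.0
```

```bash
python3 near.py 16 yellow 0
```

```text
yellow [ 609.3 -333.7] [52.9 82. ] 172.1 8.9 px [256. 179.]
yellow [ 759.6 -117.7] [21.7 49.4] 7.3 65.3 px [500. 312.]
dark [ 614.5 -445.1] [14.2 40. ] 32.1 69.8 px [125. 223.]
green [ 496.  -451.3] [53.  81.3] 13.2 15.0 px [110.  77.]
chosen yellow [ 609.3 -333.7] [52.9 82. ] 172.1 8.9
p [ 604.5 -331.2  162.4] w 66.6 q [-0.27  0.54  0.09  0.   -1.12 -1.44] F [-0.4 -0.3  0.3] t 21.0833
 rot [-0.001  -0.0042  0.0007] n 1 each [-0.001  -0.0042  0.0007] | travel mm [ -5.1  -1.8 162.4] n 4 each m [-0.0013 -0.0004  0.0406]
```

>>> play_rows(travel=[[-0.005,-0.0018,0.04],[0,0,0.04],[0,0,0.04],[0,0,0.02],[0,0,0.016],[0,0,0.005],[0,0,0],[0,0,0]], rotation=[[-0.001,-0.0042,0],[0,0,0],[0,0,0],[0,0,0],[0,0,0],[0,0,0],[0,0,0],[0,0,0]], grip=[0.78,0.78,0.78,0.78,0.78,0.78,0.78,0.78])

```text
clock: 21.75
position: [610.9, -334.1, 3.6]
ee_rot: [0.068, 0.998, -0.001, 0.002]
contact_force: [0.9, 0.0, -0.5]
gripper_width: 66.6
```

```bash
python3 -c "
from h import *
go(609,-333,0,172.1);go(604.6,82.1,1,161.3)"
```

```text
p [ 610.9 -334.1    3.6] w 66.6 q [-0.27  0.71 -0.04  0.   -0.82 -1.44] F [ 0.9  0.  -0.5] t 21.75
 rot [-0.0012  0.0036  0.002 ] n 1 each [-0.0012  0.0036  0.002 ] | travel mm [2.  0.9 3.6] n 1 each m [0.002  0.0009 0.0036]
p [ 610.9 -334.1    3.6] w 66.6 q [-0.27  0.71 -0.04  0.   -0.82 -1.44] F [ 0.9  0.  -0.5] t 21.75
 rot [-0.0009  0.0037  0.1905] n 2 each [-0.0004  0.0018  0.0952] | travel mm [139.4 392.2   2.6] n 11 each m [0.0127 0.0357 0.0002]
```

>>> play_rows(travel=[[0.0015,0.0005,0.0015],[0,0,0.0015],[0,0,0],[0,0,0],[0,0,0],[0,0,0],[0,0,0],[0,0,-0.02],[0,0,-0.04],[0,0,-0.04],[0,0,-0.01],[0,0,0]], rotation=[[0,0.003,0],[0,0,0],[0,0,0],[0,0,0],[0,0,0],[0,0,0],[0,0,0],[0,0,0],[0,0,0],[0,0,0.095],[0,0,0.0955],[0,0,0]], grip=[0.78,0.78,0.4,0.4,0.4,0.4,0.4,0.4,0.4,0.4,0.4,0.4])

```text
clock: 22.75
position: [611.1, -335.2, 115.2]
ee_rot: [0.165, 0.986, -0.001, 0.005]
contact_force: [0.3, -0.6, -0.8]
gripper_width: 51.0
```

>>> play_rows(travel=[[0.0125,0.0357,0],[0.0125,0.0357,0],[0.0125,0.0357,0],[0.0125,0.0357,0],[0.0125,0.0357,0],[0.0125,0.0357,0],[0.0125,0.0357,0],[0.0125,0.0357,0],[0.0125,0.0357,0],[0.0125,0.0357,0],[0.0125,0.0357,0],[0,0,0]], rotation=[[0,0,0],[0,0,0],[0,0,0],[0,0,0],[0,0,0],[0,0,0],[0,0,0],[0,0,0],[0,0,0],[0,0,0],[0,0,0],[0,0,0]], grip=[0.4,0.4,0.4,0.4,0.4,0.4,0.4,0.4,0.4,0.4,0.4,0.4])

```text
clock: 23.75
position: [604.8, 87.6, 108.4]
ee_rot: [0.16, 0.987, -0.0, -0.0]
contact_force: [-0.1, 0.0, 0.4]
gripper_width: 51.0
```

>>> play_rows(travel=[[0,0,0],[0,0,0]], rotation=[[0,0,0],[0,0,0]], grip=[0.4,0.4])

```text
clock: 23.92
position: [604.3, 82.0, 108.4]
ee_rot: [0.163, 0.987, -0.001, -0.001]
contact_force: [-0.3, -0.7, -0.4]
gripper_width: 51.5
```

```bash
python3 hover.py 17 45.5
```

```text
held top z(tool) -7.3 rect [ 0.5 -0.5] [64.1 84.2] 90.0 16618
tilt [0.002 0.001]
p [604.4  81.3 108.5] w 51.3 q [ 0.4   0.47 -0.19  0.   -0.92 -2.3 ] F [0.7 0.4 0.1] t 23.9667
 rot [-0.0018 -0.0019 -0.0021] n 1 each [-0.0018 -0.0019 -0.0021] | travel mm [-0.4  0.8 63. ] n 2 each m [-0.0002  0.0004  0.0315]
```

>>> play_rows(travel=[[-0.0004,0.0005,0.02],[0,0,0.02],[0,0,0.015],[0,0,0.005],[0,0,0.003],[0,0,0],[0,0,0],[0,0,0],[0,0,0],[0,0,-0.01],[0,0,-0.04],[0,0,-0.04]], rotation=[[0,0,0],[0,0,0],[0,0,0],[0,0,0],[0,0,0],[0,0,0],[0,0,0],[0,0,0],[0,0,0],[0,0,0],[0,0,0],[0,0,0]], grip=[0.4,0.4,0.4,0.4,0.4,0.4,1,1,1,1,1,1])

```text
clock: 24.97
position: [604.4, 82.0, 136.4]
ee_rot: [0.163, 0.987, -0.002, -0.002]
contact_force: [2.2, 0.4, -0.0]
gripper_width: 85.6
```

>>> play_rows(travel=[[0,0,-0.03],[0,0,0],[0,0,0]], rotation=[[0,0,0],[0,0,0],[0,0,0]], grip=[1,1,1])

```text
clock: 25.22
position: [606.8, 83.0, 170.1]
ee_rot: [0.163, 0.987, 0.001, 0.003]
contact_force: [-0.5, 0.8, -0.4]
gripper_width: 85.6
```

```bash
python3 look.py 18 s; python3 -c "
from h import *
d=cam('top');parts(d) if 0 else None
go(375,-312,165,198)"
```

```text
yellow [605.8  82.3] [53.  83.6] 161.1 52.9 px [255. 181.]
dark [778.4 114.8] [26.6 69.2] 0.8 38.1 px [340. 314.]
stack z [52.8, 52.9, 52.8]
stack z [52.8, 52.8, 52.7]
stack z [52.7, 52.9, 52.8]
p [604.9  82.4 166.3] w 85.3 q [ 0.4   0.41 -0.12 -0.   -1.04 -2.3 ] F [0.2 0.4 0. ] t 25.3167
 rot [-3.000e-04 -1.400e-03 -6.426e-01] n 6 each [-0.     -0.0002 -0.1071] | travel mm [ 340.5 -304.     1.3] n 12 each m [ 0.0284 -0.0253  0.0001]
```

>>> play_rows(travel=[[0,0,0],[0,0,0],[0,0,0],[0,0,0],[0,0,0],[0,0,0]], rotation=[[0,0,-0.107],[0,0,-0.107],[0,0,-0.107],[0,0,-0.107],[0,0,-0.107],[0,0,-0.107]], grip=[1,1,1,1,1,1])

```text
clock: 25.82
position: [604.6, 82.1, 164.4]
ee_rot: [-0.159, 0.987, -0.001, -0.002]
contact_force: [0.8, 0.3, -0.2]
gripper_width: 85.4
```

>>> play_rows(travel=[[0.0293,-0.0254,0],[0.0293,-0.0254,0],[0.0293,-0.0254,0],[0.0293,-0.0254,0],[0.0293,-0.0254,0],[0.0293,-0.0254,0],[0.0293,-0.0254,0],[0.0293,-0.0254,0],[0.0293,-0.0254,0],[0.0293,-0.0254,0],[0.0293,-0.0254,0],[0.0293,-0.0254,0]], rotation=[[0,0,0],[0,0,0],[0,0,0],[0,0,0],[0,0,0],[0,0,0],[0,0,0],[0,0,0],[0,0,0],[0,0,0],[0,0,0],[0,0,0]], grip=[1,1,1,1,1,1,1,1,0.78,0.78,0.78,0.78])

```text
clock: 26.82
position: [363.1, -316.9, 165.5]
ee_rot: [-0.156, 0.988, 0.001, -0.002]
contact_force: [0.3, 0.0, 0.5]
gripper_width: 66.4
```

>>> play_rows(travel=[[0,0,0],[0,0,0],[0,0,0]], rotation=[[0,0,0],[0,0,0],[0,0,0]], grip=[0.78,0.78,0.78])

```text
clock: 27.07
position: [364.6, -315.9, 165.7]
ee_rot: [-0.156, 0.988, 0.0, -0.001]
contact_force: [0.7, 0.3, -0.5]
gripper_width: 67.0
```

```bash
python3 near.py 19 yellow 0
```

```text
yellow [ 364.  -316.4] [52.8 83. ] 18.2 8.9 px [256. 172.]
green [ 492.5 -451.6] [53.7 83. ] 13.0 15.0 px [101. 245.]
chosen yellow [ 364.  -316.4] [52.8 83. ] 18.2 8.9
p [ 365.1 -315.4  166. ] w 66.5 q [-0.37  0.21 -0.43  0.   -0.94 -0.88] F [ 0.4 -0.4  0.1] t 27.1167
 rot [ 0.0009 -0.0021 -0.0033] n 1 each [ 0.0009 -0.0021 -0.0033] | travel mm [  1.4  -0.6 166. ] n 5 each m [ 0.0003 -0.0001  0.0332]
```

>>> play_rows(travel=[[0.001,-0.0005,0.04],[0,0,0.04],[0,0,0.04],[0,0,0.025],[0,0,0.015],[0,0,0.005],[0,0,0],[0,0,0]], rotation=[[0.001,-0.002,-0.003],[0,0,0],[0,0,0],[0,0,0],[0,0,0],[0,0,0],[0,0,0],[0,0,0]], grip=[0.78,0.78,0.78,0.78,0.78,0.78,0.78,0.78])

```text
clock: 27.78
position: [365.7, -316.6, 2.2]
ee_rot: [-0.159, 0.987, -0.001, 0.001]
contact_force: [-0.1, 0.2, 0.7]
gripper_width: 66.7
```

```bash
python3 -c "
from h import *
go(364,-316,0,198.2);go(604.6,82.1,1,161.3)"
```

```text
p [ 365.7 -316.6    2.2] w 66.7 q [-0.38  0.46 -0.6   0.   -0.51 -0.88] F [-0.1  0.2  0.7] t 27.7833
 rot [-0.002   0.0017  0.0012] n 1 each [-0.002   0.0017  0.0012] | travel mm [1.5 1.1 2.2] n 1 each m [0.0015 0.0011 0.0022]
p [ 365.7 -316.6    2.2] w 66.7 q [-0.38  0.46 -0.6   0.   -0.51 -0.88] F [-0.1  0.2  0.7] t 27.7833
 rot [-0.0014  0.0022  0.6452] n 6 each [-0.0002  0.0004  0.1075] | travel mm [-98.4 454.2   1.2] n 12 each m [-0.0082  0.0379  0.0001]
```

>>> play_rows(travel=[[0.001,0.0005,0.001],[0,0,0.001],[0,0,0],[0,0,0],[0,0,0],[0,0,0],[0,0,0],[0,0,-0.02],[0,0,-0.04],[0,0,-0.04],[0,0,-0.015],[0,0,0]], rotation=[[0,0.001,0],[0,0,0],[0,0,0],[0,0,0],[0,0,0],[0,0,0],[0,0,0],[0,0,0],[0,0,0.1075],[0,0,0.1075],[0,0,0.1075],[0,0,0.1075]], grip=[0.78,0.78,0.4,0.4,0.4,0.4,0.4,0.4,0.4,0.4,0.4,0.4])

```text
clock: 28.78
position: [366.2, -318.2, 120.1]
ee_rot: [0.059, 0.998, -0.003, 0.006]
contact_force: [0.5, 0.4, 0.4]
gripper_width: 51.1
```

>>> play_rows(travel=[[0,0,0],[0,0,0],[-0.0083,0.0379,0],[-0.0083,0.0379,0],[-0.0083,0.0379,0],[-0.0083,0.0379,0],[-0.0083,0.0379,0],[-0.0083,0.0379,0],[-0.0083,0.0379,0],[-0.0083,0.0379,0],[-0.0083,0.0379,0],[-0.0083,0.0379,0]], rotation=[[0,0,0.1075],[0,0,0.1075],[0,0,0],[0,0,0],[0,0,0],[0,0,0],[0,0,0],[0,0,0],[0,0,0],[0,0,0],[0,0,0],[0,0,0]], grip=[0.4,0.4,0.4,0.4,0.4,0.4,0.4,0.4,0.4,0.4,0.4,0.4])

```text
clock: 29.78
position: [564.7, 17.1, 115.1]
ee_rot: [0.163, 0.987, -0.0, 0.001]
contact_force: [1.1, 0.0, -0.9]
gripper_width: 50.8
```

>>> play_rows(travel=[[-0.0083,0.0379,0],[-0.0083,0.0379,0],[0,0,0],[0,0,0],[0,0,0]], rotation=[[0,0,0],[0,0,0],[0,0,0],[0,0,0],[0,0,0]], grip=[0.4,0.4,0.4,0.4,0.4])

```text
clock: 30.2
position: [603.6, 81.5, 114.2]
ee_rot: [0.163, 0.987, -0.001, -0.0]
contact_force: [0.3, 0.3, -0.4]
gripper_width: 51.3
```

```bash
python3 hover.py 20 53.5
```

```text
held top z(tool) -7.2 rect [ 0.8 -0.5] [64.2 83.6] 90.0 16557
tilt [ 0.002 -0.002]
p [603.5  80.9 114.4] w 51.0 q [ 0.4   0.46 -0.19  0.   -0.92 -2.3 ] F [ 0.1 -0.2 -0.9] t 30.25
 rot [-0.0014  0.0001 -0.0026] n 1 each [-0.0014  0.0001 -0.0026] | travel mm [-1.5  1.5 60.9] n 2 each m [-0.0008  0.0007  0.0304]
```

>>> play_rows(travel=[[-0.0012,0.001,0.02],[0,0,0.02],[0,0,0.013],[0,0,0.005],[0,0,0.003],[0,0,0],[0,0,0],[0,0,0],[0,0,0],[0,0,-0.01],[0,0,-0.04],[0,0,-0.04]], rotation=[[0,0,-0.002],[0,0,0],[0,0,0],[0,0,0],[0,0,0],[0,0,0],[0,0,0],[0,0,0],[0,0,0],[0,0,0],[0,0,0],[0,0,0]], grip=[0.4,0.4,0.4,0.4,0.4,0.4,1,1,1,1,1,1])

```text
clock: 31.25
position: [604.6, 81.9, 143.4]
ee_rot: [0.162, 0.987, -0.002, -0.002]
contact_force: [1.5, -0.5, 0.8]
gripper_width: 85.5
```

>>> play_rows(travel=[[0,0,-0.025],[0,0,0],[0,0,0]], rotation=[[0,0,0],[0,0,0],[0,0,0]], grip=[1,1,1])

```text
clock: 31.5
position: [606.8, 82.9, 171.6]
ee_rot: [0.162, 0.987, 0.001, 0.003]
contact_force: [0.0, -0.1, -1.2]
gripper_width: 85.4
```

```bash
python3 look.py 21 s; python3 -c "
from h import *
go(495,-451.5,165,193.1)"
```

```text
yellow [605.9  82.1] [53.  83.6] 161.3 60.9 px [255. 182.]
dark [778.2 114.6] [26.2 69.2] 0.3 38.2 px [340. 314.]
stack z [60.9, 60.9, 60.8]
stack z [60.9, 60.8, 60.9]
stack z [60.7, 60.8, 60.7]
p [605.7  82.5 169.5] w 85.4 q [ 0.4   0.41 -0.12  0.   -1.04 -2.3 ] F [ 0.2  0.3 -0.9] t 31.55
 rot [ 0.      0.0022 -0.555 ] n 5 each [ 0.      0.0004 -0.111 ] | travel mm [ 228.9 -495.1    4.5] n 14 each m [ 0.0163 -0.0354  0.0003]
```

>>> play_rows(travel=[[0,0,0],[0,0,0],[0,0,0],[0,0,0],[0,0,0]], rotation=[[0,0,-0.111],[0,0,-0.111],[0,0,-0.111],[0,0,-0.111],[0,0,-0.111]], grip=[1,1,1,1,1])

```text
clock: 31.97
position: [604.8, 82.1, 166.7]
ee_rot: [-0.117, 0.993, -0.001, -0.002]
contact_force: [0.1, 0.8, 0.0]
gripper_width: 85.7
```

>>> play_rows(travel=[[0.0163,-0.0354,0],[0.0163,-0.0354,0],[0.0163,-0.0354,0],[0.0163,-0.0354,0],[0.0163,-0.0354,0],[0.0163,-0.0354,0],[0.0163,-0.0354,0],[0.0163,-0.0354,0],[0.0163,-0.0354,0],[0.0163,-0.0354,0],[0.0163,-0.0354,0],[0.0163,-0.0354,0]], rotation=[[0,0,0],[0,0,0],[0,0,0],[0,0,0],[0,0,0],[0,0,0],[0,0,0],[0,0,0],[0,0,0],[0,0,0],[0,0,0],[0,0,0]], grip=[1,1,1,1,1,1,1,1,0.78,0.78,0.78,0.78])

```text
clock: 32.97
position: [510.1, -377.1, 167.3]
ee_rot: [-0.114, 0.993, 0.0, -0.001]
contact_force: [1.2, 0.6, -0.3]
gripper_width: 66.3
```

>>> play_rows(travel=[[0.0163,-0.0354,0],[0.0163,-0.0354,0],[0,0,0],[0,0,0],[0,0,0]], rotation=[[0,0,0],[0,0,0],[0,0,0],[0,0,0],[0,0,0]], grip=[0.78,0.78,0.78,0.78,0.78])

```text
clock: 33.38
position: [495.1, -451.6, 167.3]
ee_rot: [-0.114, 0.994, 0.0, -0.001]
contact_force: [0.1, -0.3, 0.4]
gripper_width: 67.0
```

```bash
python3 near.py 22 green 4
```

```text
green [ 494.7 -453.8] [50.8 80. ] 13.1 14.9 px [254. 171.]
chosen green [ 494.7 -453.8] [50.8 80. ] 13.1 14.9
p [ 495.6 -451.1  167.9] w 66.4 q [-0.5   0.51  0.04  0.   -1.11 -0.84] F [-0.4 -0.1 -0.1] t 33.4333
 rot [ 0.0005 -0.0013  0.0006] n 1 each [ 0.0005 -0.0013  0.0006] | travel mm [  1.5  -2.5 163.9] n 4 each m [ 0.0004 -0.0006  0.041 ]
```

>>> play_rows(travel=[[0.0015,-0.002,0.04],[0,0,0.04],[0,0,0.04],[0,0,0.025],[0,0,0.015],[0,0,0.004],[0,0,0],[0,0,0]], rotation=[[0,-0.001,0],[0,0,0],[0,0,0],[0,0,0],[0,0,0],[0,0,0],[0,0,0],[0,0,0]], grip=[0.78,0.78,0.78,0.78,0.78,0.78,0.78,0.78])

```text
clock: 34.1
position: [496.4, -454.2, 6.2]
ee_rot: [-0.115, 0.993, -0.001, 0.001]
contact_force: [0.2, 0.1, -0.1]
gripper_width: 66.9
```

```bash
python3 -c "
from h import *
go(494.8,-452.8,3,193.1);go(604.6,82.1,1,161.3)"
```

```text
p [ 496.4 -454.2    6.2] w 66.9 q [-0.5   0.68 -0.11  0.   -0.78 -0.84] F [ 0.2  0.1 -0.1] t 34.1
 rot [-0.0028  0.0023  0.0021] n 1 each [-0.0028  0.0023  0.0021] | travel mm [1.2 1.7 3.2] n 1 each m [0.0012 0.0017 0.0032]
p [ 496.4 -454.2    6.2] w 66.9 q [-0.5   0.68 -0.11  0.   -0.78 -0.84] F [ 0.2  0.1 -0.1] t 34.1
 rot [-0.0021  0.0031  0.5571] n 5 each [-0.0004  0.0006  0.1114] | travel mm [ 69.4 542.7   5.2] n 14 each m [0.005  0.0388 0.0004]
```

>>> play_rows(travel=[[0.001,0.0008,0.0015],[0,0,0.0015],[0,0,0],[0,0,0],[0,0,0],[0,0,0],[0,0,0],[0,0,-0.02],[0,0,-0.04],[0,0,-0.04],[0,0,-0.02],[0,0,0]], rotation=[[0,0.001,0],[0,0,0],[0,0,0],[0,0,0],[0,0,0],[0,0,0],[0,0,0],[0,0,0],[0,0,0.1114],[0,0,0.1114],[0,0,0.1114],[0,0,0.1114]], grip=[0.78,0.78,0.4,0.4,0.4,0.4,0.4,0.4,0.4,0.4,0.4,0.4])

```text
clock: 35.1
position: [496.7, -456.1, 128.9]
ee_rot: [0.111, 0.994, -0.004, 0.006]
contact_force: [0.7, -0.2, -0.8]
gripper_width: 51.6
```

>>> play_rows(travel=[[0,0,0],[0.0049,0.0388,0],[0.0049,0.0388,0],[0.0049,0.0388,0],[0.0049,0.0388,0],[0.0049,0.0388,0],[0.0049,0.0388,0],[0.0049,0.0388,0],[0.0049,0.0388,0],[0.0049,0.0388,0],[0.0049,0.0388,0],[0.0049,0.0388,0]], rotation=[[0,0,0.1114],[0,0,0],[0,0,0],[0,0,0],[0,0,0],[0,0,0],[0,0,0],[0,0,0],[0,0,0],[0,0,0],[0,0,0],[0,0,0]], grip=[0.4,0.4,0.4,0.4,0.4,0.4,0.4,0.4,0.4,0.4,0.4,0.4])

```text
clock: 36.1
position: [580.2, -30.6, 121.4]
ee_rot: [0.163, 0.987, -0.001, 0.0]
contact_force: [0.3, -0.0, -0.5]
gripper_width: 52.2
```

>>> play_rows(travel=[[0.0049,0.0388,0],[0.0049,0.0388,0],[0.0049,0.0388,0],[0,0,0],[0,0,0],[0,0,0]], rotation=[[0,0,0],[0,0,0],[0,0,0],[0,0,0],[0,0,0],[0,0,0]], grip=[0.4,0.4,0.4,0.4,0.4,0.4])

```text
clock: 36.6
position: [603.5, 82.5, 120.9]
ee_rot: [0.163, 0.987, -0.001, -0.0]
contact_force: [-0.2, 0.0, -0.4]
gripper_width: 52.0
```

```bash
python3 hover.py 23 62
```

```text
held top z(tool) -11.0 rect [ 0.3 -1. ] [63.4 83.7] 89.9 10247
tilt [ 0.003 -0.002]
p [603.5  81.7 121. ] w 52.2 q [ 0.4   0.45 -0.18  0.   -0.94 -2.3 ] F [ 0.3 -1.  -0.6] t 36.65
 rot [-0.0017 -0.     -0.0026] n 1 each [-0.0017 -0.     -0.0026] | travel mm [-1.2  0.7 59. ] n 2 each m [-0.0006  0.0003  0.0295]
```

View pics/w_23.png

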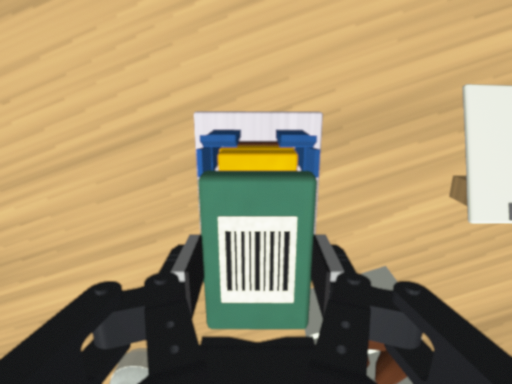

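>>> play_rows(travel=[[-0.001,0.0004,0.02],[0,0,0.02],[0,0,0.01],[0,0,0.0045],[0,0,0.002],[0,0,0],[0,0,0],[0,0,0],[0,0,0],[0,0,0],[0,0,0]], rotation=[[0,0,-0.002],[0,0,0],[0,0,0],[0,0,0],[0,0,0],[0,0,0],[0,0,0],[0,0,0],[0,0,0],[0,0,0],[0,0,0]], grip=[0.4,0.4,0.4,0.4,0.4,0.4,1,1,1,1,1])

```text
clock: 37.57
position: [605.4, 82.6, 65.4]
ee_rot: [0.162, 0.987, -0.0, 0.001]
contact_force: [-1.2, 0.2, -0.1]
gripper_width: 85.5
```

>>> play_rows(travel=[[0,0,-0.01],[0,0,-0.04],[0,0,-0.04],[0,0,-0.02],[0,0,0],[0,0,0]], rotation=[[0,0,0],[0,0,0],[0,0,0],[0,0,0],[0,0,0],[0,0,0]], grip=[1,1,1,1,1,1])

```text
clock: 38.07
position: [605.8, 83.0, 177.5]
ee_rot: [0.162, 0.987, 0.001, 0.002]
contact_force: [-0.7, 0.5, -1.5]
gripper_width: 85.5
```

```bash
python3 look.py 24 s; python3 -c "
from h import *
go(400,310,250,180)
d=np.load('top.npy',allow_pickle=True).item();P=cloud(d)
for n in ('top','scene'):
    d=np.load(n+'.npy',allow_pickle=True).item();P=cloud(d);hsv=cv2.cvtColor(d['image'],cv2.COLOR_BGR2HSV).astype(int)
    m=(hsv[...,1]<60)&(hsv[...,2]>140)&(np.hypot(P[...,0]-640,P[...,1]-300)<110)&(P[...,2]>8)&(P[...,2]<70)
    q=P[m];A=np.c_[q[:,:2],np.ones(len(q))];c=np.linalg.lstsq(A,q[:,2],rcond=None)[0];print(n,m.sum(),np.median(q,0),'slope',c,np.rad2deg(np.arctan2(c[1],c[0])),np.rad2deg(np.arctan(np.hypot(*c[:2]))))
"
```

```text
dark [778.  114.9] [26.7 69.8] 1.0 38.3 px [338. 311.]
green [606.5  82.3] [52.8 82.6] 161.3 74.9 px [256. 185.]
stack z [74.9, 75.1, 74.8]
stack z [75.2, 75.7, 75.1]
stack z [74.8, 74.8, 74.8]
p [604.8  82.7 175.6] w 85.1 q [ 0.4   0.4  -0.11  0.   -1.06 -2.3 ] F [ 0.2 -0.6 -0.1] t 38.1167
 rot [-2.000e-04  1.400e-03 -3.264e-01] n 3 each [-1.000e-04  5.000e-04 -1.088e-01] | travel mm [204.8 227.3 -74.4] n 8 each m [ 0.0256  0.0284 -0.0093]
top 841 [640.08055238 306.63611034  29.84820188] slope [ 3.44787193e-01 -1.20687974e-01 -1.53431077e+02] -19.291890262426666 20.06722825732701
scene 1096 [646.031441   316.6835021   29.30622907] slope [ 3.44604070e-01 -1.37795720e-01 -1.50154033e+02] -21.7948291221818 20.361546579554652
```

>>> play_rows(travel=[[0,0,-0.03],[0,0,-0.04],[0,0,-0.014],[0.0233,0.0291,0],[0.0233,0.0291,0],[0.0233,0.0291,0],[0.0233,0.0291,0],[0.0233,0.0291,0],[0.0233,0.0291,0],[0.0233,0.0291,0],[0.0233,0.0291,0],[0,0,0]], rotation=[[0,0,-0.109],[0,0,-0.109],[0,0,-0.109],[0,0,0],[0,0,0],[0,0,0],[0,0,0],[0,0,0],[0,0,0],[0,0,0],[0,0,0],[0,0,0]], grip=[1,1,1,1,1,1,1,1,1,1,1,1])

```text
clock: 39.12
position: [415.0, 318.7, 257.1]
ee_rot: [-0.003, 1.0, -0.001, -0.001]
contact_force: [0.5, -0.1, -0.4]
gripper_width: 85.4
```

>>> play_rows(travel=[[0,0,0],[0,0,0]], rotation=[[0,0,0],[0,0,0]], grip=[1,1])

```text
clock: 39.28
position: [418.0, 315.0, 257.4]
ee_rot: [-0.001, 1.0, -0.002, -0.0]
contact_force: [-0.2, -0.3, -0.6]
gripper_width: 85.4
```

```bash
cat > scan.py <<'E'
import sys
from h import *
d=cam('wrist');np.save('w_%s.npy'%sys.argv[1],d,allow_pickle=True);cv2.imwrite('pics/w_%s.png'%sys.argv[1],d['image'])
P=cloud(d);hsv=cv2.cvtColor(d['image'],cv2.COLOR_BGR2HSV).astype(int);H,S,V=hsv[...,0],hsv[...,1],hsv[...,2]
near=(d['depth']>0)&(np.hypot(P[...,0]-420,P[...,1]-310)<120)
def rect(n,m,z=None):
    q=P[m];z=np.median(q[:,2]) if z is None else z
    v,u=np.nonzero(m);w=onplane(d,np.c_[u,v],z)[:,:2].astype(np.float32);print(n,m.sum(),'z',round(float(z),1),cv2.minAreaRect(w))
o=near&(H>3)&(H<20)&(S>170)&(P[...,2]>45);rect('bar top',o&(P[...,2]>54))
rect('cradle+sole z<45 dark',near&(S<70)&(V<110)&(P[...,2]>8)&(P[...,2]<40))
rect('cradle lips',near&(S<90)&(abs(P[...,2]-23)<3))
rect('head white',near&(S<60)&(V>150)&(P[...,2]>20))
m=(d['depth']>0)&(S<60)&(V>140)&(np.hypot(P[...,0]-640,P[...,1]-308)<110)&(P[...,2]>8)&(P[...,2]<75)
q=P[m];A=np.c_[q[:,:2],np.ones(len(q))];c=np.linalg.lstsq(A,q[:,2],rcond=None)[0];print('card',m.sum(),q.mean(0),c,np.rad2deg(np.arctan2(c[1],c[0])),np.rad2deg(np.arctan(np.hypot(*c[:2]))))
k=(d['depth']>0)&(V<90)&(S<90)&(np.hypot(P[...,0]-640,P[...,1]-308)<55)&(P[...,2]>15)&(P[...,2]<45)
if k.any(): print('dark label px',k.sum(),P[k].mean(0),np.argwhere(k).mean(0))
s=arm.read_state();print(s['position'],s['clock'])
E
python3 scan.py 25
```

```text
bar top 2476 z 59.4 ((507.2846374511719, 432.62615966796875), (391.47003173828125, 96.88430786132812), 49.341365814208984)
cradle+sole z<45 dark 1445 z 25.0 ((397.62359619140625, 316.9329528808594), (61.91291427612305, 140.17010498046875), 85.70896911621094)
cradle lips 2014 z 24.2 ((399.3984375, 316.6371765136719), (69.95845794677734, 132.53428649902344), 88.10283660888672)
head white 1477 z 54.9 ((575.4005126953125, 354.75067138671875), (237.63162231445312, 594.0757446289062), 10.31834888458252)
card 4925 [631.3278656  304.67683877  27.33127278] [ 3.50837890e-01 -1.21431982e-01 -1.57164951e+02] -19.091756081480707 20.367876953020662
[418.5150399  314.65625478 257.62698205] 39.3333
```

View pics/w_25.png

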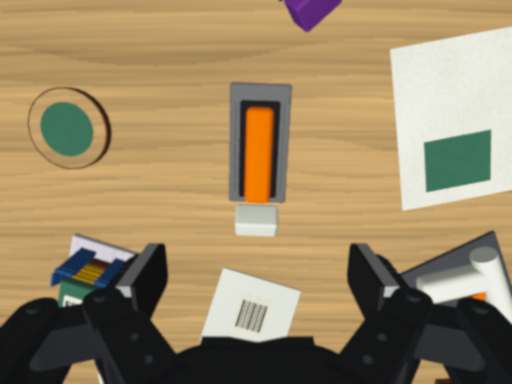

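```bash
cat > scan2.py <<'E'
import sys
from h import *
d=np.load('w_%s.npy'%sys.argv[1],allow_pickle=True).item();P=cloud(d);hsv=cv2.cvtColor(d['image'],cv2.COLOR_BGR2HSV).astype(int);H,S,V=hsv[...,0],hsv[...,1],hsv[...,2]
def big(m,at):
    c,l,st,ce=cv2.connectedComponentsWithStats(m.astype(np.uint8));i=1+np.argmin([np.hypot(*(np.median(P[l==i][:,:2],0)-at))+(1e3 if st[i,4]<150 else 0) for i in range(1,c)]);return l==i
def rect(n,m,z):
    v,u=np.nonzero(m);w=onplane(d,np.c_[u,v],z)[:,:2].astype(np.float32);r=cv2.minAreaRect(w);ax=r[2] if r[1][0]>r[1][1] else r[2]+90
    print(n,m.sum(),'z',round(float(np.median(P[m][:,2])),1),np.round(r[0],1),np.round(sorted(r[1]),1),'yaw',round(ax%180,1))
ok=(d['depth']>0)
rect('bar top',big(ok&(H>3)&(H<20)&(S>190)&(V>150)&(abs(P[...,2]-59.3)<2.5),[405,315]),59.2)
rect('cradle outl',big(ok&(S<70)&(V<150)&(V>20)&(P[...,2]>8)&(P[...,2]<40),[400,315]),23)
hd=big(ok&(S<60)&(V>150)&(P[...,2]>35)&(P[...,2]<75),[490,315]);rect('head',hd,np.median(P[hd][:,2]))
K=ok&(V<130)&(S<90)&(np.hypot(P[...,0]-630,P[...,1]-305)<55)&(P[...,2]>15)&(P[...,2]<50)
v,u=np.nonzero(K);print('label dark',K.sum(),np.c_[u,v].min(0),np.c_[u,v].max(0),np.median(P[K],0),P[K].mean(0))
E
python3 scan2.py 25
```

```text
bar top 2210 z 59.5 [407.7 315.9] [ 27.1 106.6] yaw 178.1
cradle outl 4003 z 23.0 [400.  316.1] [ 71.1 144.7] yaw 178.1
head 1258 z 53.3 [486.3 313.3] [39.  51.1] yaw 90.2
label dark 53 [236 302] [265 328] [642.74458185 304.70713992  32.36627997] [642.31915586 305.59531997  32.15170698]
```

```bash
python3 -c "
from h import *
go(415.5,315.6,32,178.1)"
```

```text
p [418.5 314.7 257.6] w 85.5 q [ 0.96  0.19 -0.19  0.   -1.19 -2.53] F [ 1.1  0.6 -0.1] t 39.3333
 rot [-0.0029 -0.0006  0.0334] n 1 each [-0.0029 -0.0006  0.0334] | travel mm [  3.    0.8 225.6] n 6 each m [0.0005 0.0001 0.0376]
```

>>> play_rows(travel=[[0.003,0.0008,0.03],[0,0,0.04],[0,0,0.04],[0,0,0.04],[0,0,0.03],[0,0,0],[0,0,0]], rotation=[[-0.0025,0,0.0334],[0,0,0],[0,0,0],[0,0,0],[0,0,0],[0,0,0],[0,0,0]], grip=[1,1,1,0.8,0.8,0.8,0.8])

```text
clock: 39.92
position: [416.0, 314.7, 77.4]
ee_rot: [0.017, 1.0, -0.001, -0.001]
contact_force: [0.1, 0.9, 1.3]
gripper_width: 68.3
```

```bash
python3 scan.py 26 >/dev/null; python3 scan2.py 26;python3 -c "
from h import *
go(415.5,315.6,32,178.1)"
```

```text
bar top 8399 z 59.5 [407.  316.2] [ 27.7 105.5] yaw 178.1
cradle outl 12531 z 23.2 [398.3 316.2] [ 69.8 141.2] yaw 178.1
head 3039 z 53.1 [479.7 313.8] [35.5 52.7] yaw 88.2
p [416.9 316.2  79.3] w 68.5 q [ 0.96  0.38 -0.44  0.   -0.75 -2.56] F [0.4 0.8 1. ] t 39.9667
 rot [ 0.0014  0.0016 -0.0003] n 1 each [ 0.0014  0.0016 -0.0003] | travel mm [ 1.4 -0.6 47.3] n 2 each m [ 0.0007 -0.0003  0.0237]scan.py:14: RuntimeWarning: Mean of empty slice.
  q=P[m];A=np.c_[q[:,:2],np.ones(len(q))];c=np.linalg.lstsq(A,q[:,2],rcond=None)[0];print('card',m.sum(),q.mean(0),c,np.rad2deg(np.arctan2(c[1],c[0])),np.rad2deg(np.arctan(np.hypot(*c[:2]))))
  ret = um.true_divide(
Traceback (most recent call last):
  File "scan2.py", line 14, in <module>
    v,u=np.nonzero(K);print('label dark',K.sum(),np.c_[u,v].min(0),np.c_[u,v].max(0),np.median(P[K],0),P[K].mean(0))
                                                 ~~~~~~~~~~~~~~^^^
ValueError: zero-size array to reduction operation minimum which has no identity
```

>>> play_rows(travel=[[0.001,0,0.025],[0,0,0.015],[0,0,0.006],[0,0,0],[0,0,0],[0,0,0],[0,0,0],[0,0,0],[0,0,0],[0,0,0],[0,0,0]], rotation=[[0,0,0],[0,0,0],[0,0,0],[0,0,0],[0,0,0],[0,0,0],[0,0,0],[0,0,0],[0,0,0],[0,0,0],[0,0,0]], grip=[0.8,0.8,0.8,0.8,0.6,0.5,0.4,0.1,0.1,0.1,0.1])

```text
clock: 40.88
position: [415.3, 317.2, 34.0]
ee_rot: [0.016, 1.0, 0.002, 0.001]
contact_force: [-2.0, 0.4, 6.2]
gripper_width: 29.2
```

```bash
python3 scan.py 27 2>/dev/null| head -1; python3 scan2.py 27 2>/dev/null;python3 -c "
from h import *
go(415.5,315.6,32,178.1)"
```

```text
bar top 14152 z 59.5 ((402.481689453125, 317.91326904296875), (29.055034637451172, 98.84796142578125), 87.73053741455078)
bar top 12940 z 59.5 [402.6 317.9] [27.7 96.7] yaw 177.8
cradle outl 14872 z 23.0 [377.4 317.1] [69. 99.] yaw 178.1
head 7 z 72.7 [425.5 333.7] [0.4 1.5] yaw 0.6
p [415.3 317.2  34. ] w 28.7 q [ 0.96  0.45 -0.48  0.   -0.64 -2.57] F [-0.4  0.2  5.4] t 40.9333
 rot [0.0031 0.0024 0.0012] n 1 each [0.0031 0.0024 0.0012] | travel mm [-0.2 -1.6  2. ] n 1 each m [-0.0002 -0.0016  0.002 ]
```

>>> play_rows(travel=[[0,0,-0.005],[0,0,-0.015],[0,0,-0.03],[0,0,-0.03],[0,0,-0.03],[0,0,-0.01],[0,0,0],[0,0,0]], rotation=[[0,0,0],[0,0,0],[0,0,0],[0,0,0],[0,0,0],[0,0,0],[0,0,0],[0,0,0]], grip=[0.1,0.1,0.1,0.1,0.1,0.1,0.1,0.1])

```text
clock: 41.6
position: [413.9, 315.8, 151.9]
ee_rot: [0.017, 1.0, 0.001, -0.0]
contact_force: [-0.9, -0.0, -1.9]
gripper_width: 29.2
```

>>> play_rows(travel=[[-0.0039,-0.0228,0],[-0.0039,-0.0228,0],[-0.0039,-0.0228,0],[-0.0039,-0.0228,0],[-0.0039,-0.0228,0],[-0.0039,-0.0228,0],[-0.0039,-0.0228,0],[-0.0039,-0.0228,0],[-0.0039,-0.0228,0],[-0.0039,-0.0228,0],[0,0,0],[0,0,0]], rotation=[[0,0,0],[0,0,0],[0,0,0],[0,0,0],[0,0,0],[0,0,0],[0,0,0],[0,0,0],[0,0,0],[0,0,0],[0,0,0],[0,0,0]], grip=[0.1,0.1,0.1,0.1,0.1,0.1,0.1,0.1,0.1,0.1,0.1,0.1])

```text
clock: 42.6
position: [444.8, 85.6, 150.1]
ee_rot: [0.018, 1.0, -0.0, -0.002]
contact_force: [0.2, -0.3, -0.4]
gripper_width: 28.9
```

```bash
cat > aim.py <<'E'
import sys
from h import *
d=cam('wrist');np.save('w_%s.npy'%sys.argv[1],d,allow_pickle=True);cv2.imwrite('pics/w_%s.png'%sys.argv[1],d['image'])
H=np.array(d['hand_eye']);u,v=np.meshgrid(np.arange(512),np.arange(384));r=rays(d,np.c_[u.ravel(),v.ravel()])
T=((r*d['depth'].reshape(-1,1))@H[:3,:3].T+H[:3,3]).reshape(384,512,3)
hsv=cv2.cvtColor(d['image'],cv2.COLOR_BGR2HSV).astype(int)
m=(d['depth']>0)&(hsv[...,0]>3)&(hsv[...,0]<20)&(hsv[...,1]>190)&(hsv[...,2]>120)&(abs(T[...,1])<30)&(abs(T[...,0])<90)
zt=np.median(T[...,2][m]);m&=abs(T[...,2]-zt)<5
q=T[m];A=np.c_[q[:,:2],np.ones(len(q))];c=np.linalg.lstsq(A,q[:,2],rcond=None)[0]
rc=cv2.minAreaRect(q[:,:2].astype(np.float32))
s=arm.read_state();R=Ro.from_quat(s['ee_rot']).as_matrix();p=np.array(s['position'])
print('bar top tool z',zt.round(1),'tilt',c[:2].round(4),'rect',np.round(rc[0],1),np.round(rc[1],1),round(rc[2],1),'tail edge x',np.percentile(q[:,0],99.5).round(1))
# scanner x = -tool x ; slope along tool x
tail=np.percentile(q[:,0],99.5); ox=tail-63      # origin in tool x
oz=zt+44
ex=-np.array([1,0,c[0]]);ex/=np.linalg.norm(ex); ez=np.array([c[0],c[1],-1]);ez/=np.linalg.norm(ez)
o=np.array([ox,0,0])+np.array([0,0,c[0]*ox+c[2]])-44*ez
w=o+88*ex+11*ez; b=(ex-ez)/np.sqrt(2)
W=R@w+p;B=R@b;print('origin',(R@o+p).round(1),'window',W.round(1),'beam',B.round(3))
L=np.array(list(map(float,sys.argv[2:5])));dl=L-W;t=dl@B;miss=dl-t*B;print('range',t.round(1),'miss',miss.round(1),np.linalg.norm(miss).round(1))
need=L-100*B-W;print('move world',need.round(1),'tool',(R.T@need).round(1),'p',p.round(1),'w',s['gripper_width'],'t',s['clock'],'F',s['contact_force'].round(1))
E
python3 aim.py 28 605.3 82.2 74
```

```text
bar top tool z -25.4 tilt [ 0.0041 -0.0008] rect [12.5  0.4] [98.5 29.6] 0.1 tail edge x 61.0
origin [447.3  86.3 131.8] window [535.2  83.4 142.9] beam [ 0.708 -0.024 -0.706]
range 98.3 miss [0.5 1.2 0.5] 1.4
move world [-0.7  1.2  1.7] tool [ 0.7  1.2 -1.7] p [445.2  86.4 150.5] w 29.092147728156625 t 42.65 F [ 0.1  0.6 -1.4]
```

View pics/w_28.png

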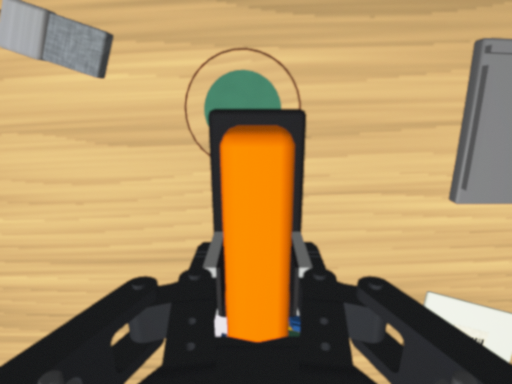

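>>> play_rows(travel=[[0,0,0],[0,0,0],[0,0,0],[0,0,0],[0,0,0],[0,0,0],[0,0,0],[0,0,0],[0,0,0],[0,0,0],[0,0,0],[0,0,0]], rotation=[[0,0,0],[0,0,0],[0,0,0],[0,0,0],[0,0,0],[0,0,0],[0,0,0],[0,0,0],[0,0,0],[0,0,0],[0,0,0],[0,0,0]], grip=[0.1,0.1,0.1,0.1,0.1,0.1,0.1,0.1,0.1,0.1,0.1,0.1])

```text
clock: 43.65
position: [446.1, 87.1, 152.3]
ee_rot: [0.016, 1.0, 0.001, 0.0]
contact_force: [0.6, -0.5, -1.4]
gripper_width: 28.8
```

>>> play_rows(travel=[[0,0,0],[0,0,0],[0,0,0],[0,0,0],[0,0,0],[0,0,0],[0,0,0],[0,0,0],[0,0,0],[0,0,0],[0,0,0],[0,0,0]], rotation=[[0,0,0],[0,0,0],[0,0,0],[0,0,0],[0,0,0],[0,0,0],[0,0,0],[0,0,0],[0,0,0],[0,0,0],[0,0,0],[0,0,0]], grip=[0.1,0.1,0.1,0.1,0.1,0.1,0.1,0.1,0.1,0.1,0.1,0.1])

```text
clock: 44.65
position: [446.1, 87.1, 152.2]
ee_rot: [0.016, 1.0, 0.001, 0.0]
contact_force: [0.1, 0.8, -1.4]
gripper_width: 29.1
```

>>> play_rows(travel=[[0,0,0],[0,0,0],[0,0,0],[0,0,0],[0,0,0],[0,0,0],[0,0,0],[0,0,0],[0,0,0],[0,0,0],[0,0,0],[0,0,0]], rotation=[[0,0,0],[0,0,0],[0,0,0],[0,0,0],[0,0,0],[0,0,0],[0,0,0],[0,0,0],[0,0,0],[0,0,0],[0,0,0],[0,0,0]], grip=[0.1,0.1,0.1,0.1,0.1,0.1,0.1,0.1,0.1,0.1,0.1,0.1])

```text
clock: 45.65
position: [446.1, 87.1, 152.2]
ee_rot: [0.016, 1.0, 0.001, 0.0]
contact_force: [-0.5, 0.3, -1.6]
gripper_width: 29.0
```

```bash
python3 aim.py 29 605.3 82.2 74
```

```text
bar top tool z -25.4 tilt [ 0.0044 -0.0002] rect [12.8  0.5] [97.8 29.5] 0.0 tail edge x 61.0
origin [448.3  87.1 133.5] window [536.2  84.2 145. ] beam [ 0.71  -0.022 -0.704]
range 99.1 miss [-1.2  0.2 -1.3] 1.8
move world [-1.9  0.2 -0.6] tool [1.9 0.2 0.6] p [446.1  87.1 152.2] w 28.929026190743173 t 45.7 F [-0.5  0.  -1.4]
```

Held still 3 s on the kit label (range 99, miss <2 mm). Now the card.

>>> play_rows(travel=[[-0.0028,0.0225,0],[-0.0028,0.0225,0],[-0.0028,0.0225,0],[-0.0028,0.0225,0],[-0.0028,0.0225,0],[-0.0028,0.0225,0],[-0.0028,0.0225,0],[-0.0028,0.0225,0],[-0.0028,0.0225,0],[-0.0028,0.0225,0],[0,0,0.02],[0,0,0.02]], rotation=[[0,0,0],[0,0,0],[0,0,0],[0,0,0],[0,0,0],[0,0,0],[0,0,0],[0,0,0],[0,0,0],[0,0,0],[0,0,0],[0,0,0]], grip=[0.1,0.1,0.1,0.1,0.1,0.1,0.1,0.1,0.1,0.1,0.1,0.1])

```text
clock: 46.7
position: [482.3, 313.4, 112.9]
ee_rot: [0.015, 1.0, 0.002, 0.002]
contact_force: [-0.2, -0.6, -2.7]
gripper_width: 29.1
```

>>> play_rows(travel=[[0,0,0],[0,0,0],[0,0,0]], rotation=[[0,0,0],[0,0,0],[0,0,0]], grip=[0.1,0.1,0.1])

```text
clock: 46.95
position: [482.1, 311.4, 113.4]
ee_rot: [0.016, 1.0, 0.001, 0.001]
contact_force: [0.3, 0.8, -2.1]
gripper_width: 29.4
```

```bash
python3 aim.py 30 642.5 305.3 30.5
```

```text
bar top tool z -25.4 tilt [ 0.0046 -0.0027] rect [12.8  0.5] [97.8 29.5] 0.0 tail edge x 61.0
origin [484.5 311.7  95.2] window [572.4 308.7 106.8] beam [ 0.712 -0.019 -0.702]
range 103.6 miss [-3.6 -1.5 -3.6] 5.3
move world [-1.  -1.5 -6.1] tool [ 1.  -1.6  6.1] p [482.3 311.6 113.9] w 29.107610185422942 t 47.0 F [ 0.1  0.2 -0.5]
```

>>> play_rows(travel=[[0.001,-0.0015,0.004],[0,0,0],[0,0,0],[0,0,0],[0,0,0],[0,0,0],[0,0,0],[0,0,0],[0,0,0],[0,0,0],[0,0,0],[0,0,0]], rotation=[[0,0,0],[0,0,0],[0,0,0],[0,0,0],[0,0,0],[0,0,0],[0,0,0],[0,0,0],[0,0,0],[0,0,0],[0,0,0],[0,0,0]], grip=[0.1,0.1,0.1,0.1,0.1,0.1,0.1,0.1,0.1,0.1,0.1,0.1])

```text
clock: 48.0
position: [480.4, 309.7, 108.5]
ee_rot: [0.016, 1.0, 0.001, 0.0]
contact_force: [-0.4, 0.2, -2.4]
gripper_width: 28.9
```

>>> play_rows(travel=[[0,0,0],[0,0,0],[0,0,0],[0,0,0],[0,0,0],[0,0,0],[0,0,0],[0,0,0],[0,0,0],[0,0,0],[0,0,0],[0,0,0]], rotation=[[0,0,0],[0,0,0],[0,0,0],[0,0,0],[0,0,0],[0,0,0],[0,0,0],[0,0,0],[0,0,0],[0,0,0],[0,0,0],[0,0,0]], grip=[0.1,0.1,0.1,0.1,0.1,0.1,0.1,0.1,0.1,0.1,0.1,0.1])

```text
clock: 49.0
position: [480.4, 309.6, 108.5]
ee_rot: [0.016, 1.0, 0.001, 0.0]
contact_force: [0.0, 0.1, -2.3]
gripper_width: 28.8
```

>>> play_rows(travel=[[0,0,0],[0,0,0],[0,0,0],[0,0,0],[0,0,0],[0,0,0],[0,0,0],[0,0,0],[0,0,0],[0,0,0],[0,0,0],[0,0,0]], rotation=[[0,0,0],[0,0,0],[0,0,0],[0,0,0],[0,0,0],[0,0,0],[0,0,0],[0,0,0],[0,0,0],[0,0,0],[0,0,0],[0,0,0]], grip=[0.1,0.1,0.1,0.1,0.1,0.1,0.1,0.1,0.1,0.1,0.1,0.1])

```text
clock: 50.0
position: [480.4, 309.7, 108.5]
ee_rot: [0.016, 1.0, 0.001, 0.0]
contact_force: [0.6, -0.2, -1.8]
gripper_width: 28.5
```

>>> play_rows(travel=[[0,0,0],[0,0,0],[0,0,0],[0,0,0],[0,0,0],[0,0,0],[0,0,0],[0,0,0],[0,0,0],[0,0,0],[0,0,0],[0,0,0]], rotation=[[0,0,0],[0,0,0],[0,0,0],[0,0,0],[0,0,0],[0,0,0],[0,0,0],[0,0,0],[0,0,0],[0,0,0],[0,0,0],[0,0,0]], grip=[0.1,0.1,0.1,0.1,0.1,0.1,0.1,0.1,0.1,0.1,0.1,0.1])

```text
clock: 51.0
position: [480.4, 309.7, 108.5]
ee_rot: [0.016, 1.0, 0.001, 0.0]
contact_force: [0.5, -0.8, -1.4]
gripper_width: 28.7
```

```bash
python3 aim.py 31 642.5 305.3 30.5; python3 -c "
from h import *
go(415.3,316.2,80,178.1)"
```

```text
bar top tool z -25.4 tilt [ 0.0044 -0.0019] rect [13.   0.4] [97.4 29.7] 0.0 tail edge x 61.0
origin [482.6 309.7  89.8] window [570.5 306.8 101.2] beam [ 0.71  -0.021 -0.704]
range 101.0 miss [0.3 0.6 0.3] 0.8
move world [ 1.   0.6 -0.4] tool [-1.   0.6  0.4] p [480.4 309.7 108.5] w 29.18284100917935 t 51.05 F [-0.7 -0.3 -1.8]
p [480.4 309.7 108.5] w 29.2 q [ 0.86  0.41 -0.29 -0.   -0.87 -2.46] F [-0.7 -0.3 -1.8] t 51.05
 rot [0.0013 0.0006 0.0006] n 1 each [0.0013 0.0006 0.0006] | travel mm [65.3  4.4 28.5] n 2 each m [0.0326 0.0022 0.0143]
```

>>> play_rows(travel=[[0.0165,0.0011,0],[0.0165,0.0011,0],[0.0165,0.0011,0],[0.0165,0.0012,0],[0,0,0.02],[0,0,0.02],[0,0,0.02],[0,0,0],[0,0,0],[0,0,0]], rotation=[[0,0,0],[0,0,0],[0,0,0],[0,0,0],[0,0,0],[0,0,0],[0,0,0],[0,0,0],[0,0,0],[0,0,0]], grip=[0.1,0.1,0.1,0.1,0.1,0.1,0.1,0.1,0.1,0.1])

```text
clock: 51.88
position: [415.3, 317.1, 49.4]
ee_rot: [0.016, 1.0, 0.001, 0.001]
contact_force: [0.5, 0.5, -1.6]
gripper_width: 29.1
```

```bash
python3 aim.py 32 642.5 305.3 30.5 | head -2; python3 -c "
from h import *
go(415.3-2,316.2,33,178.1)"
```

```text
bar top tool z -25.4 tilt [ 0.0044 -0.0008] rect [12.8  0.5] [97.8 29.6] 0.0 tail edge x 61.0
origin [417.7 317.3  31. ] window [505.5 314.4  42.6] beam [ 0.712 -0.02  -0.702]
p [415.4 317.2  49.8] w 29.0 q [ 0.96  0.42 -0.47  0.   -0.67 -2.57] F [-0.3  1.6 -1.7] t 51.9333
 rot [0.0032 0.0023 0.0009] n 1 each [0.0032 0.0023 0.0009] | travel mm [ 2.1 -1.1 16.8] n 1 each m [ 0.0021 -0.0011  0.0168]
```

View pics/w_32.png

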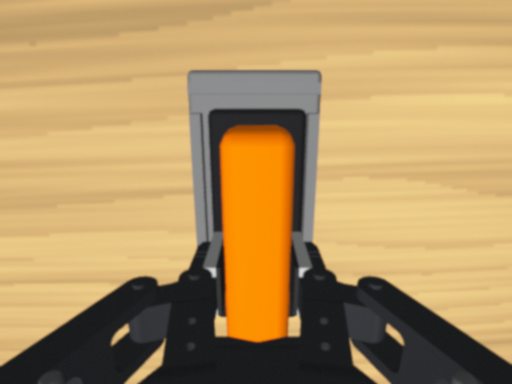

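>>> play_rows(travel=[[0,0,0.006],[0,0,0.004],[0,0,0.003],[0,0,0.0015],[0,0,0],[0,0,0]], rotation=[[0,0,0],[0,0,0],[0,0,0],[0,0,0],[0,0,0],[0,0,0]], grip=[0.1,0.1,0.1,0.1,0.1,0.1])

```text
clock: 52.43
position: [414.7, 316.4, 34.1]
ee_rot: [0.016, 1.0, 0.001, 0.0]
contact_force: [-0.4, -0.1, 0.5]
gripper_width: 29.0
```

>>> play_rows(travel=[[0,0,0.001],[0,0,0],[0,0,0]], rotation=[[0,0,0],[0,0,0],[0,0,0]], grip=[0.1,0.1,0.1])

```text
clock: 52.68
position: [414.6, 316.4, 34.0]
ee_rot: [0.016, 1.0, 0.001, 0.0]
contact_force: [-2.3, -1.5, 7.0]
gripper_width: 28.8
```

>>> play_rows(travel=[[0,0,0],[0,0,0],[0,0,0],[0,0,0],[0,0,0],[0,0,-0.01],[0,0,-0.03],[0,0,-0.04],[0,0,-0.04],[0,0,-0.04],[0,0,-0.04],[0,0,-0.02]], rotation=[[0,0,0],[0,0,0],[0,0,0],[0,0,0],[0,0,0],[0,0,0],[0,0,0],[0,0,0],[0,0,0],[0,0,0],[0,0,0],[0,0,0]], grip=[0.4,0.5,0.7,0.8,0.8,0.8,0.8,0.8,0.8,0.8,0.8,0.8])

```text
clock: 53.68
position: [415.9, 317.1, 259.7]
ee_rot: [0.016, 1.0, 0.004, 0.004]
contact_force: [0.1, 1.0, 0.1]
gripper_width: 68.4
```

>>> play_rows(travel=[[0,0,0],[0,0,0],[0,0,0],[0,0,0]], rotation=[[0,0,0],[0,0,0],[0,0,0],[0,0,0]], grip=[0.8,0.8,0.8,0.8])

```text
clock: 54.02
position: [413.8, 315.4, 251.6]
ee_rot: [0.016, 1.0, -0.001, -0.001]
contact_force: [-0.5, -0.5, -0.0]
gripper_width: 68.1
```

```bash
python3 scan.py 33 >/dev/null 2>&1; python3 scan2.py 33 2>/dev/null; python3 - <<'E'
from parts import *
d=cam('top');parts(d);stack(d);cv2.imwrite('pics/t33.png',d['image']);d=cam('scene');stack(d)
a=cv2.imread('pics/t33.png');cv2.imwrite('pics/final.png',cv2.resize(a[40:300,:480],None,fx=1.66,fy=1.66))
E
```

```text
bar top 2278 z 59.5 [407.  316.9] [ 27.2 105.3] yaw 178.0
cradle outl 4087 z 23.0 [399.4 316.1] [ 71.1 143.3] yaw 178.2
head 1286 z 53.2 [486.  314.1] [38.8 50.6] yaw 88.2
label dark 40 [242 310] [270 332] [643.8145443  304.72267562  32.98187711] [643.48417708 304.7960703   32.52411372]
dark [880.8 677.4] [124.2 159.4] 179.7 12.4 px [33. 85.]
green [ 842.1 -481.2] [101.4 131.8] 151.5 12.1 px [352.  92.]
stack z [75.7, 76.1, 73.8]
stack z [76.3, 76.7, 73.5]
stack z [75.8, 74.8, 73.9]
stack z [71.7, 72.8, 72.7]
stack z [70.1, 72.8, 71.9]
stack z [71.7, 71.7, 72.0]
```

View pics/final.png

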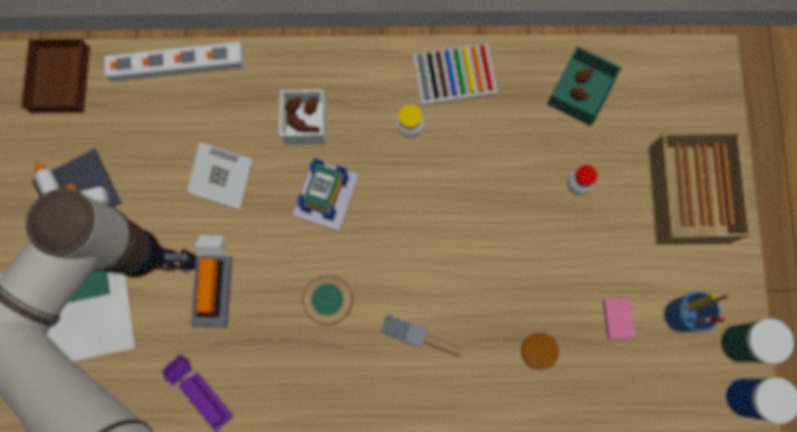

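```bash
python3 -c "
from h import *
print(workorder.job_done())"
```

```text
the job is handed in; nothing more can be done
None
```

The job is done and handed in at about 54 s on the robot's clock, well under the 210 s limit. No verdict was reported.

- **Stack:** the jig holds the base, all four yellow spacers and the plaque with its label up. The last close wrist view showed it flat and square, with the top at 75 mm measured (74 nominal) and yaw 161.3° against the jig's 161.3°.
- **One miss:** the first grasp of a spacer closed above it without touching it. I repeated it about 7 mm lower and it held.
- **Scans:** each label was held still for at least 3 s with the scanner level in the grip.

| Label | Distance | Computed beam miss |
|---|---|---|
| Plaque | about 99 mm | under 2 mm |
| Order card | about 101 mm | under 1 mm |

- **Scanner:** it is back in its cradle within about 1 mm and 0.1° of where it started, at the same height.
- **Surroundings:** in the final top picture the bystanders and look-alikes stand where they were. I compared these by eye, not by measurement.
- **Disagreement:** the distant cameras read the stack top 1–4 mm off the nominal height (top about 73.5–77 mm, scene about 70–73 mm). I trusted the close wrist readings. No other check failed, and I saw no knocked part or slackened grip.

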